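# Load the flat lap and lock its swing head

## Robot

A 6-joint arm with a two-finger parallel gripper is mounted at the origin on the work surface. World frame = base frame: x ahead of the robot, y to its left, z up, the work surface at z = 0. Lengths are in mm, angles in rad, forces in N, time in s.
With the tool pointing down it reaches from about 225 to 725 mm from the base axis. Payload 3.1 kg.
Tool frame: the origin (TCP) lies at the very end of the fingers, on their centre line; the grasp point (between the pads) lies arm.hold_point_z behind it (arm.hold_point_z is the distance from the TCP to the grasp point, in mm); z points along the fingers, y is the line along which they close (so a half turn about z gives the same grasp; the last joint's range is limited). The gripper opens to 85 mm and grips with 20 to 120 N. Pads are 22 mm wide; open, the fingers measure 114 mm over their backs; the gripper's body (76 mm by 85 mm) begins 54 mm behind the grasp point. The pads swing forward as they close: fully open they stand 13 mm farther back than shut.
Start: joints at [1.081, 0.048, 0.099, 1.622, 0, 1.443], TCP at [185.835, 491.002, 231.312] pointing down, gripper open.
Joint ranges: [-2.91, 2.91], [-0.99, 1.94], [-1.21, 1.42], [-2.12, 2.29], [-1.49, 1.47], [-3.14, 3.14]. Speed limits (rad/s): [2.79, 2.79, 3.14, 3.14, 3.14, 3.14].

## Interface

Orientations are given as a rotation vector (axis times angle).
In Python, from rig import arm, vision gives the robot as it stands.
- The arm moves only by the shell command python3 -m jog 'ROWS' [FORCE]. ROWS is text: rows parted by semicolons, each of 7 numbers parted by spaces: the closure, from 0 (fully open) to 1 (shut), then the shift along the tool's x, y, z scaled (see below), then the turn, a rotation vector about the tool's x, y, z scaled (see below). In form: grip dx dy dz ax ay az; .... A call has 1 to 20 rows; each row is the pose to reach, as a shift and turn from the pose commanded when the call began, along the tool's axes at that moment, turning the shorter way round; what a row does not reach only later rows make up. The controller multiplies each number of a shift by 150 mm and each number of a turn by pi rad. A row lasts 1/12 s, in which the tool goes at most 41.7 mm and 7.16 degrees, less where a joint would pass 70% of its speed; a pose out of reach is approached as far as the arm can. A call with a number of a shift or a turn outside -1 to 1 is refused whole. A call with a gripper value outside its range is refused whole. The fingers move at their own pace and stop on an object; FORCE is the grip in N (left out, the last holds). Time passes only in rows, so rows that repeat a pose let the fingers close. It gives the time, the measured TCP pose, the force, the opening and the grip force at its end, in the units of the state.
- arm.sense(): the state, without advancing time (a new reading comes with each control period).
- vision.read_camera(name): name is "side" or "top"; returns a dict with "frame" (384x512x3 uint8, red, green, blue), "vfov" (degrees; the focal length in pixels is half the picture's height over the tangent of half this angle, whatever the lens; pixels are square), "cx", "cy" (the principal point, pixels), "dist" ([k1, k2, p1, p2, k3] as OpenCV has them; the pictures are not rectified), "T" (4x4, takes a point from camera to world coordinates). Camera axes: x right, y down, z forward; pixel columns grow to the right and rows downward; lengths in mm; the calibration is good to about 2 mm. A picture is of the moment at which its call begins. There is no depth.
- arm.sign_off(): hands the job in; it is judged then, once.
The state is a dict: "time": time; "joints": joint angles; "joint_velocities": joint speeds; "joint_efforts": joint torques, N m; "ee_pos": TCP position; "tool_rot": TCP orientation; "ft_force": force on the tool from outside, world axes, zero at the start; "moment": the same for the moment, N m; "opening": finger opening in mm; "gripper_force": force on a finger pad.
Only numpy, scipy, OpenCV 4.12 (cv2) and the standard library are available. Lean on these libraries where they do the work, as an engineer would, in place of code of your own. Each camera call takes 0.05 s, during which the arm holds its last target. There are 200 camera calls.

## Task

Load the flat lap: lift the sprung plunger on its head, swing the head aside off the carrier and let the plunger drop home in the parking hole; then stand every valve body lying on the mat in a nest of the carrier, sealing face (the wide bright steel end) down and fully home on the pad, one to a nest. Finally swing the head back over the carrier, let the plunger drop home in its working hole and let go, leaving the bottle and the compound bar alone.

Things in the scene. Friction and masses are not known exactly. Their poses are not given: they have to be found in the camera images.
- valve1: Cast valve body, may be absent: aluminium block 44 x 44 mm, 90 mm long over all, about 0.3 kg. Origin on its axis at mid-length; own x runs from the sealing face (-45 mm) to the port (+45 mm). Sealing end: bright round steel seat 40 mm across (dark bore in it), 8 mm proud. Port end: brass collar 25 mm across, 6 mm proud, dark hole. Starts lying on a 3 mm black mat, pointing anywhere.
- face1 (a point): Centre of the sealing face of valve1: the wide bright steel end, own x = -45 mm.
- valve2: Cast valve body, may be absent: aluminium block 44 x 44 mm, 90 mm long over all, about 0.3 kg. Origin on its axis at mid-length; own x runs from the sealing face (-45 mm) to the port (+45 mm). Sealing end: bright round steel seat 40 mm across (dark bore in it), 8 mm proud. Port end: brass collar 25 mm across, 6 mm proud, dark hole. Starts lying on a 3 mm black mat, pointing anywhere.
- face2 (a point): Centre of the sealing face of valve2: the wide bright steel end, own x = -45 mm.
- valve3: Cast valve body, may be absent: aluminium block 44 x 44 mm, 90 mm long over all, about 0.3 kg. Origin on its axis at mid-length; own x runs from the sealing face (-45 mm) to the port (+45 mm). Sealing end: bright round steel seat 40 mm across (dark bore in it), 8 mm proud. Port end: brass collar 25 mm across, 6 mm proud, dark hole. Starts lying on a 3 mm black mat, pointing anywhere.
- face3 (a point): Centre of the sealing face of valve3: the wide bright steel end, own x = -45 mm.
- nest1 (a point): Centre of the floor (the lapping pad, 62 mm above the bench) of one of three square nests: steel frames open at the top, 49 x 49 mm inside, walls 6 mm thick, 32 mm high. z up; x and y parallel to the sides, x away from the carrier's centre. Nest centres lie 72 mm from that centre, 120 degrees apart, round a low hub (40 mm across, 26 mm high). Any valve fits any nest.
- nest2 (a point): Centre of the floor (the lapping pad, 62 mm above the bench) of one of three square nests: steel frames open at the top, 49 x 49 mm inside, walls 6 mm thick, 32 mm high. z up; x and y parallel to the sides, x away from the carrier's centre. Nest centres lie 72 mm from that centre, 120 degrees apart, round a low hub (40 mm across, 26 mm high). Any valve fits any nest.
- nest3 (a point): Centre of the floor (the lapping pad, 62 mm above the bench) of one of three square nests: steel frames open at the top, 49 x 49 mm inside, walls 6 mm thick, 32 mm high. z up; x and y parallel to the sides, x away from the carrier's centre. Nest centres lie 72 mm from that centre, 120 degrees apart, round a low hub (40 mm across, 26 mm high). Any valve fits any nest.
- carrier (a joint): Turn of the three-nest carrier about the platen's vertical axis (rad, counter-clockwise from above). Random at the start; it turns stiffly (0.35 N m) if pushed and stays.
- head (a joint): Angle of the swing head about its column (rad): 0 = over the carrier, pin in the working hole (start); 1.571 = swung aside, counter-clockwise from above, parking hole; end stops at -0.025 and 1.596. Stays where left (friction 0.12 N m). Grey beam 52 mm wide, 200 to 225 mm above the bench, 240 mm from the column to a motor housing 94 mm across, top at 283 mm.
- plunger (a joint): Lift of the sprung index plunger on the head (m): 0 = pin home in a hole, 0.016 = fully up; takes 6 N at the bottom, 11 N at the top, springs down when let go. Lifted over 0.010 the pin clears the flange and the head can turn. Between the holes it rides on the flange at about 0.010; over a hole it drops in and locks the head with 0.03 rad of play.
- knob (a point): Centre of the plunger's black round knob: 36 mm across, from 16 mm below to 12 mm above this point; 264 mm above the bench when home. It stands on the beam 60 mm from the column axis, on a 24 mm barrel; the beam's top is 39 mm below this point. Lifting it and carrying it round the column turns the head.
- pivot (a point): Axis of the column about which the head turns, 232 mm above the bench, 240 mm from the carrier's centre. Below the beam is the index flange, 148 mm across, top at 196 mm, with the two holes at 60 mm radius. The hub of the head on it is 84 mm across.
- plate (a point): Centre of the underside of the round pressure plate at the head's end: 170 mm across, 170 mm above the bench; its rubber feet reach down to 160 mm.
- machine: The lap, fixed to the bench: grey deck 50 mm high covering own x = -145 to 145 mm, own y = -130 to 330 mm. Origin on the bench under the platen's and carrier's centre; column (60 mm thick) at own y = +240 mm. Platen 220 mm across, pad 62 mm above the bench.
- bottle: Bystander: a water bottle, 64 mm across, 200 mm tall, upright. Origin at the centre of its foot.
- compound_bar: Bystander: a dark red bar of polishing compound, 55 x 140 x 45 mm. Origin at the centre of its underside.
Mind the look-alikes: they are no part of the job. Leave any blue look-alike of the valve1 alone.

How it is judged:
By the outcome, as a careful person would: the job done as asked, in the order asked, and still so for the second after the job is handed in, with the robot touching nothing.
Of valve1, valve2, valve3 only 2 to 3 are there at a start; the rules pass over those that are not, and their reading is None.
At some moment in a run one of valve1, valve2, valve3 may be knocked a few centimetres aside while the robot is not near it.
Once in a run the grip may slacken for a moment while it holds something.
It also fails if it takes over 210 s, if anything falls off the work surface, if the arm or the gripper's body presses on something with over 40 N, if the wrist force passes 120 N, or if a joint passes its speed limit or range.

## Working session

There is one attempt and no reset: what is moved stays moved. The work goes in short steps, Python scripts to look and compute and a shell command to move; the robot and the scene stay as the last step left them, time stands still between calls to the robot, and variables do not carry over. Pictures are saved under pics/ and viewed, at most 14 in all, crops included, and the job is handed in when it is done.

```bash
ls; mkdir -p pics; python3 - <<'E'
from rig import arm, vision
import cv2,numpy as np,pickle
s=arm.sense(); print(s['time'],s['ee_pos'],s['tool_rot'],s['opening'],arm.hold_point_z)
for n in('side','top'):
    c=vision.read_camera(n); pickle.dump(c,open(f'pics/{n}0.pkl','wb'))
    cv2.imwrite(f'pics/{n}0.png',c['frame'][:,:,::-1])
    print(n,c['vfov'],c['cx'],c['cy'],c['dist'],np.round(c['T'],3).tolist())
E
```

```text
pics
0.0 [185.55633476 490.46158355 230.0962145 ] [-0.56514553 -3.08959837  0.00353787] 85.40834209658638 18.700000000000003
side 48.725339635374 257.6348477432306 194.62008158736893 [-0.06658611  0.          0.          0.          0.        ] [[-0.92, 0.269, -0.285, 983.24], [0.392, 0.603, -0.695, 1129.793], [-0.015, -0.751, -0.66, 1212.774], [0.0, 0.0, 0.0, 1.0]]
top 57.48788196259648 248.02174186102167 197.7682209440075 [-0.01859706  0.          0.          0.          0.        ] [[0.021, -0.996, 0.09, 400.766], [-1.0, -0.022, -0.006, -7.609], [0.008, -0.09, -0.996, 1435.662], [0.0, 0.0, 0.0, 1.0]]
```

View pics/top0.png

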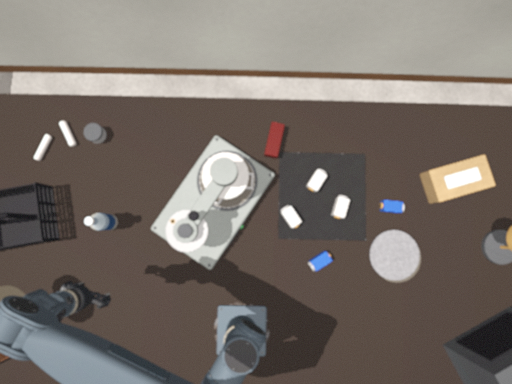

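View pics/side0.png

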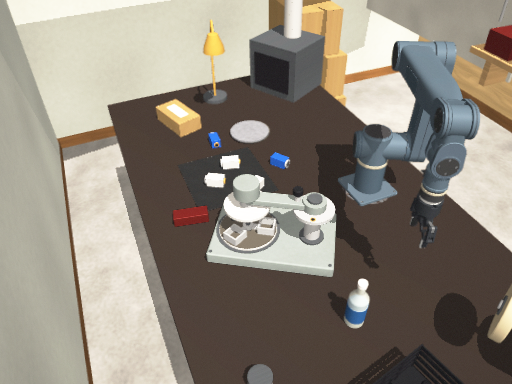

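The top view shows three white valves on the mat at about (317,181), (341,207) and (291,217). The blue look-alikes are off the mat at (393,206) and (320,261). The lap centre is near (224,180), the knob near (193,216), the bottle at (100,221) and the bar at (275,139). Next I'll enlarge the view to confirm the ends of the valves.

```bash
cat > h.py <<'E'
import numpy as np,cv2,pickle
from scipy.spatial.transform import Rotation as R
def K(c):
    f=c['frame'].shape[0]/2/np.tan(np.radians(c['vfov']/2)); return np.array([[f,0,c['cx']],[0,f,c['cy']],[0,0,1]])
def rays(c,p):
    u=cv2.undistortPoints(np.float64(p).reshape(-1,1,2),K(c),np.float64(c['dist'])).reshape(-1,2)
    T=np.array(c['T']); return T[:3,3],np.c_[u,np.ones(len(u))]@T[:3,:3].T
def plane(c,p,z):
    o,d=rays(c,p); return (o+d*((z-o[2])/d[:,2])[:,None])[:,:2]
def proj(c,X):
    T=np.linalg.inv(c['T']); r,_=cv2.Rodrigues(T[:3,:3])
    return cv2.projectPoints(np.float64(X).reshape(-1,1,3),r,T[:3,3],K(c),np.float64(c['dist']))[0].reshape(-1,2)
def tri(c1,p1,c2,p2):
    A=[];b=[]
    for c,p in((c1,p1),(c2,p2)):
        o,d=rays(c,[p]); d=d[0]/np.linalg.norm(d[0]); M=np.eye(3)-np.outer(d,d); A.append(M);b.append(M@o)
    A=np.vstack(A);b=np.hstack(b);x,res,*_=np.linalg.lstsq(A,b,rcond=None); return x,np.sqrt(res)
def snap(n):
    from rig import vision
    return vision.read_camera(n)
def crop(c,x0,y0,x1,y1,k): return cv2.resize(c['frame'][y0:y1,x0:x1,::-1],None,fx=k,fy=k,interpolation=cv2.INTER_CUBIC)
E
python3 - <<'E'
from h import *
t=pickle.load(open('pics/top0.pkl','rb'));s=pickle.load(open('pics/side0.pkl','rb'))
a=crop(t,145,130,371,280,3.5);cv2.imwrite('pics/a.png',a)
b=crop(s,170,130,350,280,4.4)[:600];cv2.imwrite('pics/b.png',b[:600,:800])
E
```

```text
(no output)
```

View pics/a.png

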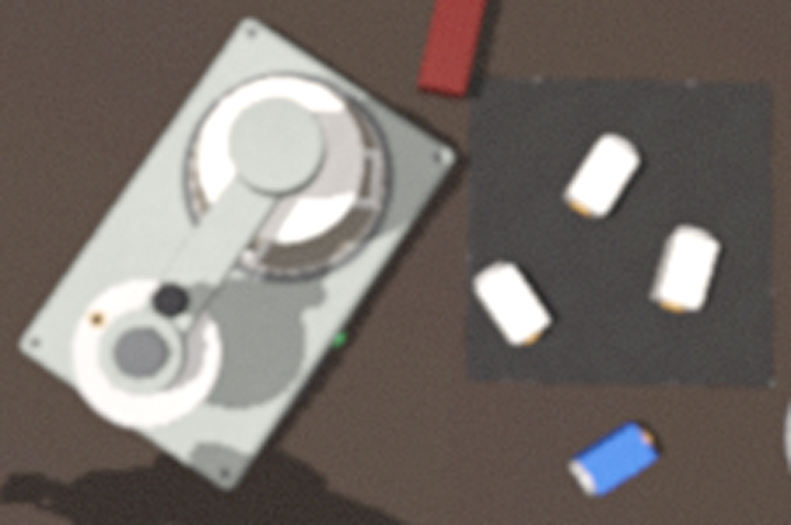

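View pics/b.png

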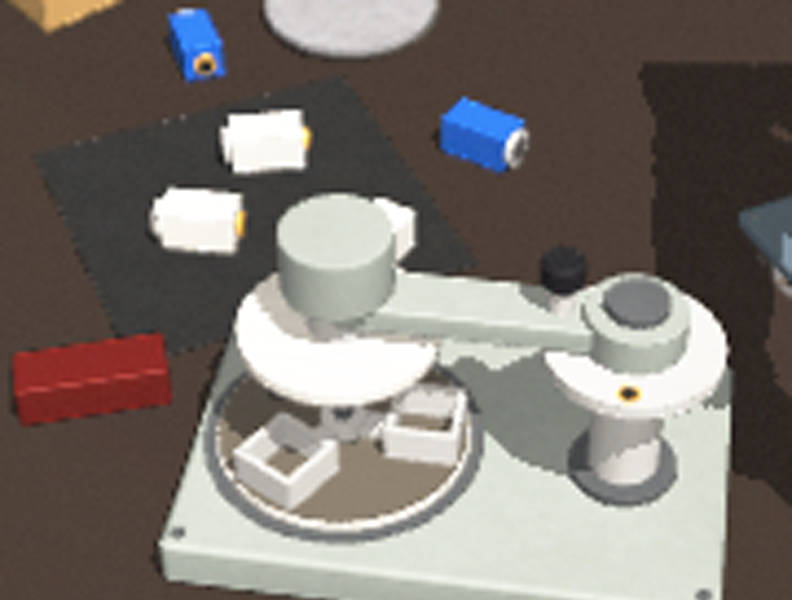

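Both views agree. The three white valves lie on the mat with the brass port ends towards the robot and the steel seats facing away. The blue ones are off the mat and I'll leave them alone. Now to measure.

```bash
cat >> h.py <<'E'
def valves(c,name,show=True):
    """white+brass blobs lying on the mat; returns (centre xy at z=25, axis angle toward sealing face)"""
    f=c['frame']; hsv=cv2.cvtColor(f,cv2.COLOR_RGB2HSV)
    g=f.astype(int).min(2); 
    brass=(hsv[...,0]>8)&(hsv[...,0]<32)&(hsv[...,1]>90)&(hsv[...,2]>110)
    m=((g>135)|brass).astype(np.uint8)
    n,l,st,ce=cv2.connectedComponentsWithStats(m)
    out=[]
    for i in range(1,n):
        if not 80<st[i,4]<900: continue
        q=plane(c,[ce[i]],25)[0]
        if not(330<q[0]<720 and -370<q[1]<0): continue
        ys,xs=np.nonzero((l==i)); hs,_=cv2.findContours((l==i).astype(np.uint8),0,cv2.CHAIN_APPROX_NONE)
        P=plane(c,np.c_[xs,ys],25).astype(np.float32); r=cv2.minAreaRect(P)
        (a,b)=r[1]; ang=np.radians(r[2]+(90 if b>a else 0)); d=np.array([np.cos(ang),np.sin(ang)])
        B=brass&(l==i); by,bx=np.nonzero(B)
        if len(bx):
            pb=plane(c,np.c_[bx,by],25).mean(0)
            if (pb-np.array(r[0]))@d>0: d=-d
        out.append((np.array(r[0]),np.degrees(np.arctan2(d[1],d[0])),r[1],len(bx),ce[i]))
        if show: print(name,'px',ce[i].round(1),'c',np.round(r[0],1),'seal dir deg',round(out[-1][1],1),'size',np.round(sorted(r[1]),0),'brass',len(bx),'area',st[i,4])
    return out
E
python3 - <<'E'
from h import *
from rig import arm
print([a for a in dir(arm) if a[0]!='_'])
t=pickle.load(open('pics/top0.pkl','rb'));s=pickle.load(open('pics/side0.pkl','rb'))
valves(t,'top');valves(s,'side')
ct=np.array([[248,17],[457,157],[230,490],[20,345]])/3.5+[145,130]-.36
W=plane(t,ct,50); own=np.array([[145,-130],[-145,-130],[-145,330],[145,330]])
print(W.round(1).tolist())
# rigid fit, try correspondences
for sh in range(4):
    O=np.roll(own,sh,0); 
    for fl in(0,1):
        Q=O if not fl else O[::-1]
        M,_=cv2.estimateAffinePartial2D(Q.astype(float),W); H=Q-Q.mean(0);G=W-W.mean(0)
        U,S,V=np.linalg.svd(H.T@G); D=np.diag([1,np.linalg.det(V.T@U.T)]);Rr=V.T@D@U.T;tt=W.mean(0)-Rr@Q.mean(0)
        e=np.linalg.norm(Q@Rr.T+tt-W,axis=1)
        if e.max()<60: print(sh,fl,e.round(1),'orig',tt.round(1),'yaw',np.degrees(np.arctan2(Rr[1,0],Rr[0,0])).round(2),'col',(Rr@[0,240]+tt).round(1),'knob',(Rr@[0,180]+tt).round(1))
# knob by dark mask
for c,n,z,box in((t,'top',276,(180,205,205,230)),(s,'side',264,(285,180,312,203))):
    x0,y0,x1,y1=box; g=c['frame'][y0:y1,x0:x1].max(2); m=(g<75).astype(np.uint8)
    k,l,st,ce=cv2.connectedComponentsWithStats(m)
    for i in range(1,k):
        if st[i,4]>15: p=ce[i]+[x0,y0]; print(n,p.round(1),st[i],plane(c,[p],z).round(1))
E
```

```text
['MotionError', 'hold_point_z', 'sense', 'sign_off']
top px [316.6 179.8] c [ 606.9 -293.8] seal dir deg -31.9 size [ 56. 103.] brass 10 area 313
top px [290.6 216.2] c [ 456.3 -190.2] seal dir deg 34.6 size [ 55. 100.] brass 5 area 316
side px [214.9 179.6] c [ 605.4 -289.6] seal dir deg -114.2 size [97. 98.] brass 12 area 269
[[779.5, 121.0], [621.7, -122.7], [241.0, 125.0], [396.8, 366.3]]Traceback (most recent call last):
  File "<stdin>", line 14, in <module>
cv2.error: OpenCV(4.12.0) /io/opencv/modules/calib3d/src/ptsetreg.cpp:1108: error: (-215:Assertion failed) count >= 0 && to.checkVector(2) == count in function 'estimateAffinePartial2D'
```

```bash
sed -i 's/-370<q/-480<q/' h.py
python3 - <<'E'
from h import *
t=pickle.load(open('pics/top0.pkl','rb'));s=pickle.load(open('pics/side0.pkl','rb'))
valves(t,'top');valves(s,'side')
ct=np.array([[248,17],[457,157],[230,490],[20,345]])/3.5+[145,130]-.36
W=plane(t,ct,50); own=np.array([[145,-130],[-145,-130],[-145,330],[145,330]])
Q=own;H=Q-Q.mean(0);G=W-W.mean(0)
U,S,V=np.linalg.svd(H.T@G);Rr=V.T@U.T;tt=W.mean(0)-Rr@Q.mean(0);e=Q@Rr.T+tt-W
print(e.round(1).tolist(),'orig',tt.round(1),'yaw',np.degrees(np.arctan2(Rr[1,0],Rr[0,0])).round(2),'col',(Rr@[0,240]+tt).round(1),'knob',(Rr@[0,180]+tt).round(1),np.linalg.det(Rr))
P=np.c_[own@Rr.T+tt,np.full(4,50)]; print('side px of corners',proj(s,P).round(1).tolist())
for c,n,z,box in((t,'top',276,(180,205,205,230)),(s,'side',264,(285,180,312,203))):
    x0,y0,x1,y1=box; g=c['frame'][y0:y1,x0:x1].max(2); m=(g<75).astype(np.uint8)
    k,l,st,ce=cv2.connectedComponentsWithStats(m)
    for i in range(1,k):
        if st[i,4]>15: p=ce[i]+[x0,y0]; print(n,p.round(1),st[i],plane(c,[p],z).round(1))
E
```

```text
top px [316.6 179.8] c [ 606.9 -293.8] seal dir deg -31.9 size [ 56. 103.] brass 10 area 313
top px [340.4 206.7] c [ 499.7 -391.1] seal dir deg -16.1 size [ 59. 101.] brass 11 area 334
top px [290.6 216.2] c [ 456.3 -190.2] seal dir deg 34.6 size [ 55. 100.] brass 5 area 316
side px [230.1 161.6] c [ 495.5 -386.6] seal dir deg 73.6 size [ 95. 105.] brass 8 area 247
side px [214.9 179.6] c [ 605.4 -289.6] seal dir deg -114.2 size [97. 98.] brass 12 area 269
[[2.1, -1.6], [2.5, -1.5], [-3.1, 0.4], [-1.6, 2.7]] orig [593.7  68.1] yaw 57.13 col [392.2 198.4] knob [442.6 165.8] 0.9999999999999997
side px of corners [[204.1, 252.7], [222.6, 199.6], [335.6, 211.5], [332.6, 268.6]]
side [297.6 190.8] [  7   5  13  12 112] [[440.6 168.7]]
```

```bash
cat >> h.py <<'E'
def RT(yd,tilt=0):
    """tool with closing line at yaw yd (deg, horizontal), tool z tilted from down by tilt deg toward direction yd-90"""
    a=np.radians(yd);p=np.radians(tilt); y=np.array([np.cos(a),np.sin(a),0]); f=np.array([np.sin(a),-np.cos(a),0])
    z=np.cos(p)*np.array([0,0,-1])+np.sin(p)*f; return np.c_[np.cross(y,z),y,z]
def delta(pos,Rm,grasp=False,base=None):
    """increments for jog. grasp: pos is that of the grasp point"""
    from rig import arm
    s=arm.sense(); p0,R0=(s['ee_pos'],R.from_rotvec(s['tool_rot']).as_matrix()) if base is None else base
    pos=np.array(pos,float)
    if grasp: pos=pos+Rm[:,2]*arm.hold_point_z
    d=R0.T@(pos-p0); w=R.from_matrix(R0.T@Rm).as_rotvec()
    print('jog',np.round(d/150,4),np.round(w/np.pi,4),' |mm',np.round(d,1),'deg',np.round(np.degrees(w),1)); return pos,Rm
def st():
    from rig import arm
    s=arm.sense(); M=R.from_rotvec(s['tool_rot']).as_matrix()
    print('t',round(s['time'],2),'tcp',np.round(s['ee_pos'],1),'grasp',np.round(s['ee_pos']-M[:,2]*arm.hold_point_z,1),'ydir',np.degrees(np.arctan2(M[1,1],M[0,1])).round(1),'z',M[:,2].round(3),'F',np.round(s['ft_force'],1),'open',round(s['opening'],1),'gf',round(s['gripper_force'],1),'j',np.round(s['joints'],2)); return s,M
E
python3 - <<'E'
from h import *
t=pickle.load(open('pics/top0.pkl','rb'))
g=t['frame'][205:230,180:206].max(2).astype(int); k,l,sx,ce=cv2.connectedComponentsWithStats((g<80).astype(np.uint8))
for i in range(1,k):
    if sx[i,4]>15: p=ce[i]+[180,205];print(p,sx[i],plane(t,[p],274))
# circle of hub cap/flange and housing: 
print('cap',plane(t,[np.array([141,352])/3.5+[145,130]-.36],250),'housing',plane(t,[np.array([277,146])/3.5+[145,130]-.36],283))
b=delta([330,330,330],RT(57.1)); delta([442,167,330],RT(57.1),base=b); 
E
```

```text
[193.54545455 215.5       ] [10  7  8  8 44] [[442.59313675 164.67880319]]
cap [[393.27810778 195.54641096]] housing [[591.21626017  68.00263339]]
jog [-1.279  -0.6614 -0.664 ] [-0.0007 -0.      0.0676]  |mm [-191.8  -99.2  -99.6] deg [-0.1 -0.  12.2]
jog [-1.2172 -0.5068  0.    ] [0. 0. 0.]  |mm [-182.6  -76.     0. ] deg [0. 0. 0.]
```

```bash
python3 -m jog '0 0 0 -0.664 0 0 0;0 0 0 -0.664 0 0 0;0 -0.9 -0.5 -0.664 0 0 0.0676;0 -0.9 -0.5 -0.664 0 0 0.0676;0 -0.9 -0.5 -0.664 0 0 0.0676;0 -0.9 -0.5 -0.664 0 0 0.0676;0 -0.9 -0.5 -0.664 0 0 0.0676;0 -0.9 -0.5 -0.664 0 0 0.0676'; python3 -c "
from h import *
st();delta([442,166,330],RT(57.1))"
```

```text
time: 0.77
ee_pos: [286.4, 372.1, 330.8]
tool_rot: [-0.895, -3.011, -0.0]
ft_force: [-0.6, 0.5, 0.8]
opening: 85.4
gripper_force: 0.0
t 0.77 tcp [286.4 372.1 330.8] grasp [286.4 372.1 349.5] ydir 56.9 z [-0.  0. -1.] F [-0.6  0.5  0.8] open 85.4 gf 0.0 j [ 0.77 -0.04  0.21  1.82  0.    1.35]
jog [-1.6194 -0.5847  0.0048] [ 0.     -0.0001 -0.0011]  |mm [-242.9  -87.7    0.7] deg [ 0.  -0.  -0.2]
```

```bash
python3 -m jog '0 -0.9 -0.4 0 0 0 0;0 -0.9 -0.4 0 0 0 0;0 -0.9 -0.4 0 0 0 0;0 -0.9 -0.4 0 0 0 0;0 -0.9 -0.4 0 0 0 0' >/dev/null; python3 -m jog '0 -0.72 -0.185 0 0 0 0;0 -0.72 -0.185 0 0 0 0;0 -0.72 -0.185 0 0 0 0;0 -0.72 -0.185 0 0 0 0;0 -0.72 -0.185 0 0 0 0;0 -0.72 -0.185 0 0 0 0'; python3 -c "
from h import *
st();delta([442,166,243],RT(57.1))
for n in('top','side'):
    c=snap(n);pickle.dump(c,open(f'pics/{n}1.pkl','wb'))
s=crop(c,240,110,400,260,3.75);cv2.imwrite('pics/c.png',s)
"
```

```text
time: 1.68
ee_pos: [441.2, 168.9, 330.5]
tool_rot: [-0.887, -3.012, -0.0]
ft_force: [-0.1, -0.1, -0.5]
opening: 85.2
gripper_force: 0.0
t 1.68 tcp [441.2 168.9 330.5] grasp [441.2 168.8 349.2] ydir 57.2 z [-0.002  0.001 -1.   ] F [-0.1 -0.1 -0.5] open 85.2 gf 0.0 j [ 0.22 -0.04  0.21  1.82  0.    0.8 ]
jog [-0.016  -0.0128  0.5833] [-0.0001 -0.0006  0.0005]  |mm [-2.4 -1.9 87.5] deg [-0.  -0.1  0.1]
```

View pics/c.png

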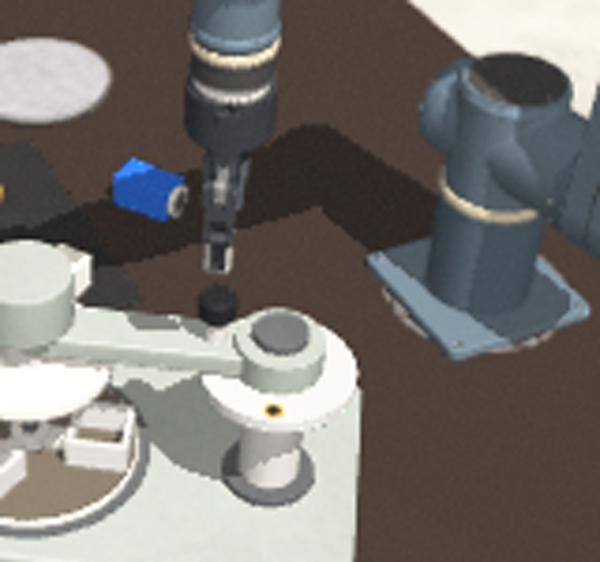

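The fingers stand straight above the knob, with the tips at crop (218,260) and the knob at (217,300). I'll go down and grip.

```bash
python3 -m jog '0 -0.01 -0.01 0.25 0 0 0;0 -0.01 -0.01 0.4 0 0 0;0 -0.01 -0.01 0.5 0 0 0;0 -0.01 -0.01 0.58 0 0 0;0 -0.01 -0.01 0.58 0 0 0;0.9 -0.01 -0.01 0.58 0 0 0;0.9 -0.01 -0.01 0.58 0 0 0;0.9 -0.01 -0.01 0.58 0 0 0;0.9 -0.01 -0.01 0.58 0 0 0;0.9 -0.01 -0.01 0.58 0 0 0;0.9 -0.01 -0.01 0.58 0 0 0;0.9 -0.01 -0.01 0.58 0 0 0;0.9 -0.01 -0.01 0.58 0 0 0;0.9 -0.01 -0.01 0.58 0 0 0' 60; python3 -c "
from h import *
st()"
```

```text
time: 2.95
ee_pos: [443.6, 166.6, 245.9]
tool_rot: [0.889, 3.01, 0.007]
ft_force: [1.5, 4.3, 6.6]
opening: 33.9
gripper_force: 59.6
t 2.95 tcp [443.6 166.6 245.9] grasp [443.5 166.5 264.6] ydir 57.1 z [ 0.004  0.004 -1.   ] F [1.5 4.3 6.6] open 33.9 gf 59.6 j [ 0.22 -0.09 -0.    1.65  0.    0.79]
```

```bash
python3 -m jog '0.9 0 0 -0.03 0 0 0;0.9 0 0 -0.06 0 0 0;0.9 0 0 -0.08 0 0 0;0.9 0 0 -0.095 0 0 0;0.9 0 0 -0.095 0 0 0;0.9 0 0 -0.095 0 0 0' 80; python3 -c "
from h import *
st()"
```

```text
time: 3.45
ee_pos: [443.3, 166.5, 255.5]
tool_rot: [-0.89, -3.011, -0.003]
ft_force: [5.5, 4.7, -10.4]
opening: 33.6
gripper_force: 80.3
t 3.45 tcp [443.3 166.5 255.5] grasp [443.4 166.4 274.2] ydir 57.1 z [-0.001  0.003 -1.   ] F [  5.5   4.7 -10.4] open 33.6 gf 80.3 j [ 0.22 -0.08  0.02  1.67  0.    0.79]
```

```bash
python3 -m jog '0.9 0 0 -0.015 0 0 0;0.9 0 0 -0.03 0 0 0;0.9 0 0 -0.03 0 0 0;0.9 0 0 -0.03 0 0 0' 80; python3 -c "
from h import *
st()
col=np.array([392.5,197.5])
# arc in current tool frame from measured pose: knob on arc about col
from rig import arm
s=arm.sense();p=s['ee_pos'];M=R.from_rotvec(s['tool_rot']).as_matrix()
for c in (col,[391,198.5]):
  for a in range(10,95,10):
    q=R.from_euler('z',a,degrees=True).as_matrix();v=p-np.r_[c,p[2]];d=M.T@(q@v-v);print(a,(d/150).round(3),round(-a/180,4))
  print(np.linalg.norm(v))
"
```

```text
time: 3.78
ee_pos: [443.3, 166.5, 259.5]
tool_rot: [-0.89, -3.01, -0.003]
ft_force: [6.0, 4.1, -11.1]
opening: 33.0
gripper_force: 80.4
t 3.78 tcp [443.3 166.5 259.5] grasp [443.3 166.4 278.2] ydir 57.1 z [-0.002  0.002 -1.   ] F [  6.    4.1 -11.1] open 33.0 gf 80.4 j [ 0.22 -0.08  0.03  1.68  0.    0.79]
10 [0.008 0.069 0.   ] -0.0556
20 [0.028 0.135 0.   ] -0.1111
30 [0.058 0.197 0.   ] -0.1667
40 [0.1   0.253 0.001] -0.2222
50 [0.15  0.3   0.001] -0.2778
60 [0.207 0.338 0.001] -0.3333
70 [0.271 0.366 0.001] -0.3889
80 [0.338 0.382 0.001] -0.4444
90 [0.407 0.386 0.002] -0.5
59.52996552007385
10 [0.008 0.071 0.   ] -0.0556
20 [0.028 0.139 0.   ] -0.1111
30 [0.06  0.203 0.   ] -0.1667
40 [0.102 0.26  0.001] -0.2222
50 [0.154 0.309 0.001] -0.2778
60 [0.213 0.349 0.001] -0.3333
70 [0.279 0.377 0.001] -0.3889
80 [0.348 0.394 0.001] -0.4444
90 [0.419 0.398 0.002] -0.5
61.33138263802989
```

```bash
python3 -m jog '0.9 0.002 0.035 0 0 0 -0.0278;0.9 0.007 0.069 0 0 0 -0.0556;0.9 0.015 0.103 0 0 0 -0.0833;0.9 0.026 0.136 0 0 0 -0.1111;0.9 0.04 0.168 0 0 0 -0.1389;0.9 0.056 0.199 0 0 0 -0.1667;0.9 0.056 0.199 0 0 0 -0.1667;0.9 0.056 0.199 0 0 0 -0.1667' 80; python3 -c "
from h import *
st()"
```

```text
time: 4.45
ee_pos: [452.2, 194.2, 258.9]
tool_rot: [-0.079, -3.138, 0.006]
ft_force: [4.9, -1.2, -10.3]
opening: 33.6
gripper_force: 81.4
t 4.45 tcp [452.2 194.2 258.9] grasp [452.3 194.3 277.6] ydir 87.1 z [-0.003 -0.004 -1.   ] F [  4.9  -1.2 -10.3] open 33.6 gf 81.4 j [ 0.27 -0.02  0.08  1.68 -0.    0.32]
```

```bash
python3 -m jog '0.9 0.002 0.035 0 0 0 -0.0278;0.9 0.007 0.069 0 0 0 -0.0556;0.9 0.015 0.103 0 0 0 -0.0833;0.9 0.026 0.136 0 0 0 -0.1111;0.9 0.04 0.168 0 0 0 -0.1389;0.9 0.056 0.199 0 0 0 -0.1667;0.9 0.075 0.228 0 0 0 -0.1944;0.9 0.097 0.256 0 0 0 -0.2222;0.9 0.12 0.281 0 0 0 -0.25;0.9 0.147 0.304 0 0 0 -0.2778;0.9 0.175 0.325 0 0 0 -0.3056;0.9 0.204 0.343 0 0 0 -0.3333;0.9 0.204 0.343 0 0 0 -0.3333;0.9 0.204 0.343 0 0 0 -0.3333' 80; python3 -c "
from h import *
st()
for n in('top','side'):
    c=snap(n);pickle.dump(c,open(f'pics/{n}2.pkl','wb'))
s=crop(c,180,130,380,280,3.75);cv2.imwrite('pics/d.png',s)
"
```

```text
time: 5.62
ee_pos: [425.2, 249.9, 259.6]
tool_rot: [-1.505, 2.756, 0.004]
ft_force: [7.9, 8.0, -11.2]
opening: 33.3
gripper_force: 81.1
t 5.62 tcp [425.2 249.9 259.6] grasp [425.2 249.9 278.3] ydir 147.3 z [ 0.     0.003 -1.   ] F [  7.9   8.  -11.2] open 33.3 gf 81.1 j [ 0.39 -0.03  0.08  1.68  0.   -0.61]
```

View pics/d.png

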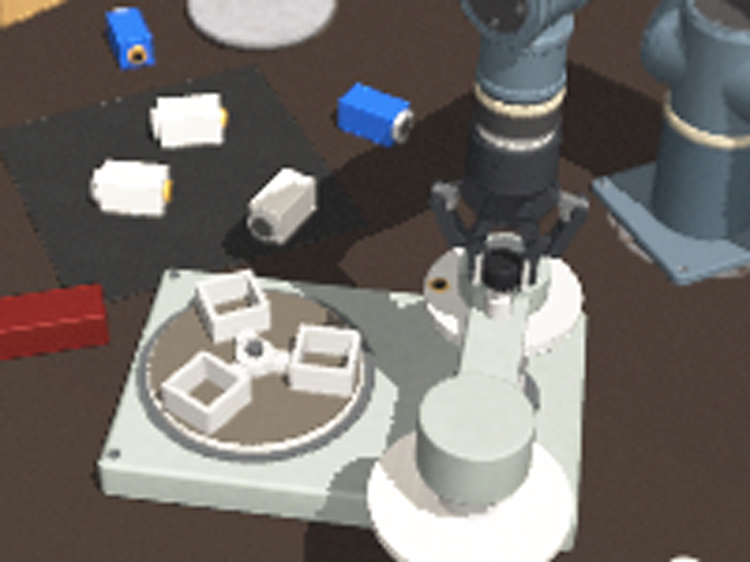

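The head is swung aside, with the beam pointing down the picture at (500,350), and the three nests are open to view. I'll lower the plunger now.

```bash
python3 -m jog '0.9 0 0 0.03 0 0 0;0.9 0 0 0.06 0 0 0;0.9 0 0 0.08 0 0 0;0.9 0 0 0.09 0 0 0;0.9 0 0 0.09 0 0 0;0.9 0 0 0.09 0 0 0' 80; python3 -c "
from h import *
st()"
```

```text
time: 6.22
ee_pos: [425.1, 250.1, 247.0]
tool_rot: [-1.504, 2.755, 0.004]
ft_force: [5.3, 9.7, -7.5]
opening: 33.5
gripper_force: 81.4
t 6.22 tcp [425.1 250.1 247. ] grasp [425.1 250.  265.7] ydir 147.3 z [ 0.001  0.004 -1.   ] F [ 5.3  9.7 -7.5] open 33.5 gf 81.4 j [ 0.39 -0.03  0.05  1.65  0.   -0.61]
```

```bash
python3 -m jog '0.9 0 0 0.01 0 0 0;0.9 0 0 0.01 0 0 0;0 0 0 0.01 0 0 0;0 0 0 0.01 0 0 0;0 0 0 0.01 0 0 0;0 0 0 0.01 0 0 0;0 0 0 -0.2 0 0 0;0 0 0 -0.4 0 0 0;0 0 0 -0.6 0 0 0;0 0 0 -0.8 0 0 0;0 0 0 -0.8 0 0 0'; python3 -c "
from h import *
st()"
```

```text
time: 7.13
ee_pos: [424.7, 247.9, 375.9]
tool_rot: [-1.496, 2.751, -0.003]
ft_force: [-1.4, 0.1, 1.0]
opening: 85.2
gripper_force: 0.0
t 7.13 tcp [424.7 247.9 375.9] grasp [424.6 247.9 394.6] ydir 147.1 z [ 0.01   0.003 -1.   ] F [-1.4  0.1  1. ] open 85.2 gf 0.0 j [ 0.39  0.04  0.39  1.91 -0.   -0.6 ]
```

```bash
python3 -c "
from h import *
delta([330,20,376],RT(100))"
```

```text
jog [ 1.6187 -0.2957 -0.0121] [-0.0009  0.0033  0.2615]  |mm [242.8 -44.4  -1.8] deg [-0.2  0.6 47.1]
```

```bash
python3 -m jog '0 0.98 -0.2 0 0 0.003 0.26;0 0.98 -0.2 0 0 0.003 0.26;0 0.98 -0.2 0 0 0.003 0.26;0 0.98 -0.2 0 0 0.003 0.26;0 0.98 -0.2 0 0 0.003 0.26;0 0.98 -0.2 0 0 0.003 0.26;0 0.98 -0.2 0 0 0.003 0.26;0 0.98 -0.2 0 0 0.003 0.26' >/dev/null; python3 -c "
from h import *
st();delta([330,20,376],RT(100))
for n in('top','side'):
    c=snap(n);pickle.dump(c,open(f'pics/{n}3.pkl','wb'))
    s=crop(c,*((180,135,345,245,4.8) if n=='top' else (180,150,320,255,5.7)));cv2.imwrite(f'pics/{n}3.png',s); print(s.shape)
    valves(c,n)
"
```

```text
t 7.8 tcp [368.7 107.6 369.1] grasp [368.8 107.7 387.8] ydir 100.2 z [-0.008 -0.006 -1.   ] F [ 1.  -0.8 -0.1] open 85.5 gf 0.0 j [ 0.11 -0.22  0.14  1.93 -0.   -0.06]
jog [ 0.3572 -0.5291 -0.0409] [-0.0013 -0.0027  0.001 ]  |mm [ 53.6 -79.4  -6.1] deg [-0.2 -0.5  0.2]
(528, 792, 3)
top px [316.7 179.8] c [ 607.  -293.5] seal dir deg -33.1 size [ 55. 103.] brass 10 area 315
top px [340.8 206.2] c [ 501.5 -391.6] seal dir deg -16.1 size [59. 97.] brass 6 area 313
top px [290.3 215.5] c [ 457.7 -189.2] seal dir deg 34.6 size [55. 97.] brass 2 area 292
(598, 798, 3)
side px [229.7 161.6] c [ 497.2 -387.4] seal dir deg -103.6 size [ 90. 104.] brass 5 area 237
side px [214.8 179.6] c [ 605.6 -289.8] seal dir deg -114.2 size [96. 98.] brass 11 area 268
side px [255.3 183.8] c [ 452.1 -188.8] seal dir deg 34.8 size [ 70. 116.] brass 0 area 220
```

View pics/top3.png

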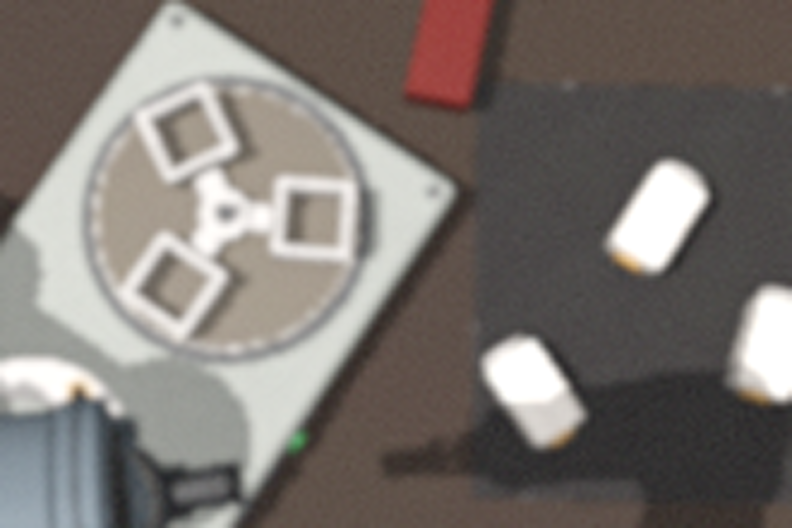

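View pics/side3.png

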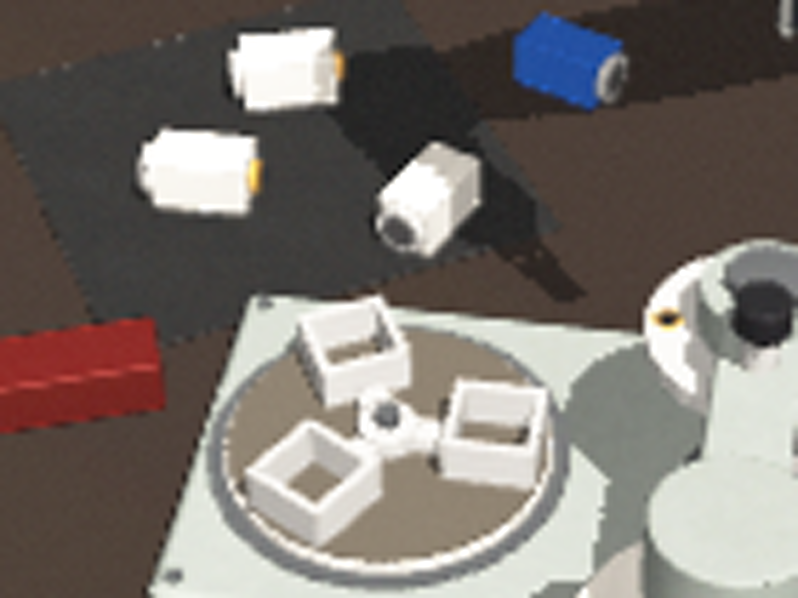

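```bash
python3 - <<'E'
from h import *
t=pickle.load(open('pics/top3.pkl','rb'));s=pickle.load(open('pics/side3.pkl','rb'))
P=lambda a:np.array(a)/4.8+[180,135]-.4
N={'R':[(276,175),(355,180),(352,260),(272,254)],'U':[(208,80),(240,148),(180,182),(136,117)],'L':[(168,234),(228,280),(182,342),(120,292)]}
C=[]
for k,v in N.items():
    w=plane(t,P(v),94); C.append(w.mean(0)); print(k,w.mean(0).round(1),'sides',np.linalg.norm(w-np.roll(w,1,0),axis=1).round(0))
C=np.array(C);c=C.mean(0);print('centre',c.round(1),[(np.linalg.norm(x-c).round(1),np.degrees(np.arctan2(*(x-c)[::-1])).round(1)) for x in C])
print('ring',plane(t,P([(227.5,217.5)]),60),'hub',plane(t,P([(227,212)]),88))
# side view: ring ellipse extents, hub; predicted rims for check
im=crop(s,180,150,320,255,5.7)
a0=np.mean([np.degrees(np.arctan2(*(x-c)[::-1]))-o for x,o in zip(C,(0,120,-120))]) 
a=[np.degrees(np.arctan2(*(x-c)[::-1])) for x in C]; print(a)
a=np.array(a); a0=np.degrees(np.angle(np.mean(np.exp(3j*np.radians(a)))))/3; print('phase mod 120',a0)
for k in range(3):
    th=np.radians(a0+120*k);u=np.array([np.cos(th),np.sin(th)]);v=np.array([-u[1],u[0]]);n=c+72*u
    print('nest',k,n.round(1),round(np.degrees(th),1),round(np.degrees(np.arctan2(n[1],n[0])),1),np.linalg.norm(n).round())
    for h,z in((30.5,94),):
        q=np.array([[*(n+h*(i*u+j*v)),z] for i,j in((1,1),(1,-1),(-1,-1),(-1,1))])
        for cc,of,kk,im2 in((s,(180,150),5.7,im),):
            pp=(proj(cc,q)-of+.4)*kk; cv2.polylines(im2,[np.int32(pp)],True,(0,0,255),1)
cv2.imwrite('pics/e.png',im[250:,150:650])
E
```

```text
R [591.1  -2.4] sides [64. 64. 65. 64.]
U [658.7  98.5] sides [66. 62. 56. 64.]
L [532.2 108. ] sides [60. 61. 62. 64.]
centre [594.  68.] [(np.float64(70.5), np.float64(-92.3)), (np.float64(71.5), np.float64(25.2)), (np.float64(73.6), np.float64(147.1))]
ring [[594.07184429  68.95510316]] hub [[594.61519726  67.92167917]]
[np.float64(-92.33173138979343), np.float64(25.19088215405225), np.float64(147.08860281227618)]
phase mod 120 26.64954987299547
nest 0 [658.3 100.3] 26.6 8.7 666.0
nest 1 [533.9 107.6] 146.6 11.4 545.0
nest 2 [589.8  -3.8] 266.6 -0.4 590.0
```

View pics/e.png

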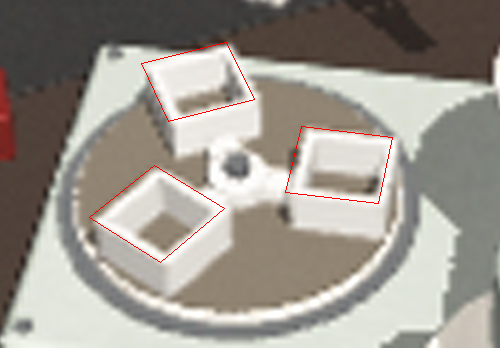

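The nest rims and platen are located. The red outlines projected from the top view sit about 1 px up and left of the real rims, so I take the carrier centre as about (593.7, 69.3), which the knob positions also support. Next comes valve A, at top-view pixel (317,180).

```bash
cat >> h.py <<'E'
CEN=np.array([593.7,69.3]);NEST=[CEN+72*np.array([np.cos(np.radians(a)),np.sin(np.radians(a))]) for a in(26.65,146.65,266.65)]
def pick(c,f,back=0,p=30,ox=20,z=29):
    """grasp-point target for a lying valve"""
    fr=np.radians(f); fv=np.array([np.cos(fr),np.sin(fr),0]); M=RT(f+90,p)
    return np.r_[c,z]-ox*fv-back*M[:,2],M
E
python3 - <<'E'
from h import *
st()
g,M=pick([606,-291.5],-32.5,90)
b=delta([480,-100,300],RT(57.5),True); print(g)
b=delta(g,M,True,base=b)
E
```

```text
t 7.9 tcp [368.7 107.9 369. ] grasp [368.9 108.  387.7] ydir 100.4 z [-0.008 -0.005 -1.   ] F [ 0.2  0.4 -0.2] open 85.2 gf 0.0 j [ 0.11 -0.22  0.14  1.93 -0.   -0.07]
jog [-0.4847 -1.495   0.5863] [-0.0022 -0.0022  0.2383]  |mm [ -72.7 -224.3   88. ] deg [-0.4 -0.4 42.9]
[ 551.17955602 -256.57552546  106.94228634]
jog [-1.0234 -0.6254  1.2703] [-0.     -0.1667 -0.    ]  |mm [-153.5  -93.8  190.6] deg [ -0. -30.  -0.]
```

```bash
python3 -m jog '0 -0.4 -0.98 0.3 0 0 0.2383;0 -0.4 -0.98 0.3 0 0 0.2383;0 -0.4 -0.98 0.3 0 0 0.2383;0 -0.4 -0.98 0.3 0 0 0.2383;0 -0.4 -0.98 0.3 0 0 0.2383;0 -0.4 -0.98 0.3 0 0 0.2383;0 -0.4 -0.98 0.3 0 0 0.2383' ; python3 - <<'E'
from h import *
g,M=pick([606,-291.5],-32.5,90)
b=delta(g,M,True)
E
```

```text
time: 8.48
ee_pos: [453.9, -26.6, 323.2]
tool_rot: [-0.882, -3.007, 0.012]
ft_force: [-0.8, 1.0, -0.2]
opening: 85.5
gripper_force: 0.0
jog [-1.4454 -0.9246  1.5502] [-0.0032 -0.1685 -0.0003]  |mm [-216.8 -138.7  232.5] deg [ -0.6 -30.3  -0.1]
```

```bash
python3 -m jog '0 -0.95 -0.6 0.9 -0.003 -0.168 0;0 -0.95 -0.6 0.9 -0.003 -0.168 0;0 -0.95 -0.6 0.9 -0.003 -0.168 0;0 -0.95 -0.6 0.9 -0.003 -0.168 0;0 -0.95 -0.6 0.9 -0.003 -0.168 0;0 -0.95 -0.6 0.9 -0.003 -0.168 0;0 -0.95 -0.6 0.9 -0.003 -0.168 0;0 -0.95 -0.6 0.9 -0.003 -0.168 0' ; python3 - <<'E'
from h import *
for n in ('top','side'): valves(snap(n),n)
g,M=pick([606,-291.5],-32.5,90)
b=delta(g,M,True); st()
E
```

```text
time: 9.15
ee_pos: [525.1, -179.1, 191.1]
tool_rot: [0.733, 2.526, -0.196]
ft_force: [0.6, 0.5, 1.6]
opening: 85.9
gripper_force: 0.0
top px [316.6 179.8] c [ 607.  -293.6] seal dir deg -30.4 size [ 55. 103.] brass 12 area 308
top px [340.8 206.3] c [ 500.8 -391.9] seal dir deg -14.2 size [59. 98.] brass 4 area 313
side px [229.5 161.5] c [ 498.9 -391.1] seal dir deg 65.8 size [ 89. 101.] brass 0 area 230
side px [214.8 179.6] c [ 604.5 -291.6] seal dir deg -29.7 size [95. 98.] brass 11 area 267
side px [255.5 183.7] c [ 450.9 -189.1] seal dir deg 34.8 size [ 71. 118.] brass 0 area 226
jog [-0.0613 -0.3498  0.8349] [0.0009 0.002  0.0006]  |mm [ -9.2 -52.5 125.2] deg [0.2 0.4 0.1]
t 9.25 tcp [ 526.9 -179.3  194.2] grasp [ 518.9 -174.3  210.4] ydir 57.7 z [ 0.428 -0.269 -0.863] F [-0.1  0.1 -0. ] open 85.6 gf 0.0 j [-0.4  -0.44 -0.5   0.98 -0.08  0.14]
```

Go to pre-grasp, then straight in along the tool axis.

```bash
python3 -m jog '0 -0.06 -0.35 0.8 0 0.002 0;0 -0.06 -0.35 0.83 0 0.002 0;0 -0.06 -0.35 0.83 0 0.002 0;0 -0.06 -0.35 0.83 0 0.002 0;0 -0.06 -0.35 0.83 0 0.002 0;0 -0.06 -0.35 0.83 0 0.002 0' >/dev/null; python3 - <<'E'
from h import *
g,M=pick([606,-291.5],-31.8,0)
b=delta(g,M,True); st()
E
```

```text
jog [-0.0209  0.0024  0.5922] [-0.0013 -0.0012 -0.003 ]  |mm [-3.1  0.4 88.8] deg [-0.2 -0.2 -0.5]
t 9.75 tcp [ 557.2 -261.2   88.3] grasp [ 549.3 -256.2  104.6] ydir 57.6 z [ 0.42  -0.265 -0.868] F [ 1.   0.2 -0.2] open 85.8 gf 0.0 j [-0.54 -0.22 -0.55  0.72 -0.01  0.02]
```

```bash
python3 -m jog '0 -0.02 0 0.2 0 0 0;0 -0.02 0 0.4 0 0 0;0 -0.02 0 0.52 0 0 0;0 -0.02 0 0.59 0 0 0;0 -0.02 0 0.59 0 0 0;0 -0.02 0 0.59 0 0 0;0.8 -0.02 0 0.59 0 0 0;0.8 -0.02 0 0.59 0 0 0;0.8 -0.02 0 0.59 0 0 0;0.8 -0.02 0 0.59 0 0 0;0.8 -0.02 0 0.59 0 0 0;0.8 -0.02 0 0.59 0 0 0;0.8 -0.02 0 0.59 0 0 0;0.8 -0.02 0 0.59 0 0 0' 90; python3 - <<'E'
from h import *
st()
E
```

```text
time: 10.92
ee_pos: [595.8, -286.2, 13.0]
tool_rot: [0.736, 2.53, -0.194]
ft_force: [-3.3, 3.4, 6.6]
opening: 43.0
gripper_force: 92.5
t 10.92 tcp [ 595.8 -286.2   13. ] grasp [ 587.9 -281.3   29.2] ydir 57.6 z [ 0.421 -0.266 -0.867] F [-3.3  3.4  6.6] open 43.0 gf 92.5 j [-0.54 -0.02 -0.53  0.54 -0.01  0.02]
```

```bash
python3 - <<'E'
from h import *
s,M=st(); g=s['ee_pos']-M[:,2]*18.7
b=delta(g+[0,0,150],M,True)
b=delta([560,-200,250],RT(58),True,base=b)
b=delta([560,-100,250],RT(0),True,base=b)
b=delta([600,60,250],RT(-63.35),True,base=b)
E
```

```text
t 10.92 tcp [ 595.8 -286.2   13. ] grasp [ 587.9 -281.3   29.2] ydir 57.6 z [ 0.421 -0.266 -0.867] F [-3.3  3.4  6.6] open 43.0 gf 92.5 j [-0.54 -0.02 -0.53  0.54 -0.01  0.02]
jog [-0.4976  0.0013 -0.8674] [0. 0. 0.]  |mm [ -74.6    0.2 -130.1] deg [0. 0. 0.]
jog [ 0.2158  0.3579 -0.6481] [-0.0002  0.1658 -0.0024]  |mm [ 32.4  53.7 -97.2] deg [-0.  29.8 -0.4]
jog [0.3533 0.5654 0.    ] [0.     0.     0.3222]  |mm [53.  84.8  0. ] deg [ 0.  0. 58.]
jog [1.0667 0.2667 0.    ] [0.     0.     0.3519]  |mm [160.  40.   0.] deg [ 0.   0.  63.4]
```

```bash
python3 -m jog '0.8 -0.1 0 -0.17 0 0 0;0.8 -0.25 0 -0.43 0 0 0;0.8 -0.4 0 -0.69 0 0 0;0.8 -0.5 0 -0.87 0 0 0;0.8 -0.5 0 -0.87 0 0 0' ; python3 -m jog '0.8 0.1 0.15 -0.25 0 0.05 0;0.8 0.2 0.3 -0.5 0 0.1 0;0.8 0.21 0.36 -0.65 0 0.166 0;0.8 0.21 0.36 -0.65 0 0.166 0;0.8 0.21 0.36 -0.65 0 0.166 0;0.8 0.21 0.36 -0.65 0 0.166 0;0.8 0.21 0.36 -0.65 0 0.166 0'; python3 - <<'E'
from h import *
st()
b=delta([560,-100,250],RT(0),True)
b=delta([600,60,250],RT(-63.35),True,base=b)
E
```

```text
time: 11.33
ee_pos: [600.2, -289.6, 174.4]
tool_rot: [0.732, 2.514, -0.2]
ft_force: [2.8, -1.3, 1.1]
opening: 42.8
gripper_force: 92.6
time: 11.92
ee_pos: [560.3, -200.6, 227.0]
tool_rot: [-0.876, -3.009, -0.003]
ft_force: [0.1, -0.2, -4.0]
opening: 43.1
gripper_force: 92.6
t 11.92 tcp [ 560.3 -200.6  227. ] grasp [ 560.4 -200.6  245.7] ydir 57.5 z [-0.007  0.004 -1.   ] F [ 0.1 -0.2 -4. ] open 43.1 gf 92.6 j [-0.46  0.24  0.31  1.64  0.    0.11]
jog [ 0.3618  0.5644 -0.0257] [-0.0013 -0.0022  0.3196]  |mm [54.3 84.7 -3.9] deg [-0.2 -0.4 57.5]
jog [1.0667 0.2667 0.    ] [0.     0.     0.3519]  |mm [160.  40.   0.] deg [ 0.   0.  63.4]
```

```bash
python3 -m jog '0.8 0.1 0.14 -0.1 0 0 0.04;0.8 0.2 0.3 -0.1 0 0 0.08;0.8 0.36 0.56 -0.1 0 0 0.32;0.8 0.36 0.56 -0.1 0 0 0.32;0.8 0.36 0.56 -0.1 0 0 0.32;0.8 0.36 0.56 -0.1 0 0 0.32;0.8 0.36 0.56 -0.1 0 0 0.32;0.8 0.36 0.56 -0.1 0 0 0.32;0.8 0.36 0.56 -0.1 0 0 0.32;0.8 0.36 0.56 -0.1 0 0 0.32' >/dev/null; python3 -m jog '0.8 0.2 0.05 0 0 0 0.04;0.8 0.5 0.12 0 0 0 0.35;0.8 0.8 0.2 0 0 0 0.35;0.8 0.95 0.25 0 0 0 0.35;0.8 0.95 0.25 0 0 0 0.35;0.8 0.95 0.25 0 0 0 0.35;0.8 0.95 0.25 0 0 0 0.35;0.8 0.95 0.25 0 0 0 0.35;0.8 0.95 0.25 0 0 0 0.35;0.8 0.95 0.25 0 0 0 0.35'; python3 - <<'E'
from h import *
s,M=st()
d=np.radians(26.65);dv=np.array([np.cos(d),np.sin(d)])
n=NEST[0]-4.2*dv
b=delta(np.r_[n,230],RT(26.65-90,-60),True)
b=delta(np.r_[n,127],RT(26.65-90,-60),True,base=b)
E
```

```text
time: 13.58
ee_pos: [596.9, 42.1, 245.8]
tool_rot: [-3.052, -0.732, 0.003]
ft_force: [0.0, 0.6, -3.3]
opening: 43.2
gripper_force: 92.8
t 13.58 tcp [596.9  42.1 245.8] grasp [597.   42.  264.5] ydir -63.0 z [-0.002  0.002 -1.   ] F [ 0.   0.6 -3.3] open 43.2 gf 92.8 j [-0.04  0.25  0.36  1.68  0.    2.63]
jog [ 0.6233 -0.1678  0.1674] [-0.0019  0.3337  0.0011]  |mm [ 93.5 -25.2  25.1] deg [-0.3 60.1  0.2]
jog [-0.5947  0.      0.3433] [0. 0. 0.]  |mm [-89.2   0.   51.5] deg [0. 0. 0.]
```

```bash
python3 -m jog '0.8 0.06 -0.017 0.01 0 0.04 0;0.8 0.14 -0.035 0.03 0 0.08 0;0.8 0.22 -0.055 0.05 0 0.12 0;0.8 0.3 -0.075 0.07 0 0.16 0;0.8 0.38 -0.1 0.09 0 0.2 0;0.8 0.45 -0.12 0.11 0 0.24 0;0.8 0.53 -0.14 0.13 0 0.28 0;0.8 0.6 -0.16 0.15 -0.002 0.32 0.001;0.8 0.623 -0.168 0.167 -0.002 0.334 0.001;0.8 0.623 -0.168 0.167 -0.002 0.334 0.001;0.8 0.623 -0.168 0.167 -0.002 0.334 0.001;0.8 0.623 -0.168 0.167 -0.002 0.334 0.001'; python3 - <<'E'
from h import *
s,M=st()
d=np.radians(26.65);dv=np.array([np.cos(d),np.sin(d)])
n=NEST[0]-4.2*dv
b=delta(np.r_[n,230],RT(26.65-90,-60),True)
b=delta(np.r_[n,127],RT(26.65-90,-60),True,base=b)
for k in('top','side'):
    c=snap(k);pickle.dump(c,open(f'pics/{k}4.pkl','wb'))
    w=crop(c,*((180,135,345,245,4.8) if k=='top' else (180,150,320,255,5.7)))
    cv2.imwrite(f'pics/{k}4.png',w)
E
```

```text
time: 14.58
ee_pos: [669.9, 106.5, 222.8]
tool_rot: [-2.47, -0.588, -1.43]
ft_force: [0.7, 0.4, -2.6]
opening: 43.1
gripper_force: 92.8
t 14.58 tcp [669.9 106.5 222.8] grasp [655.4  99.2 232.1] ydir -63.3 z [ 0.775  0.387 -0.499] F [ 0.7  0.4 -2.6] open 43.1 gf 92.8 j [-0.19 -0.42 -0.73  0.32  0.56  2.77]
jog [-0.0149 -0.0063  0.0026] [ 0.0006 -0.0004  0.0011]  |mm [-2.2 -0.9  0.4] deg [ 0.1 -0.1  0.2]
jog [-0.5947  0.      0.3433] [0. 0. 0.]  |mm [-89.2   0.   51.5] deg [0. 0. 0.]
```

View pics/side4.png

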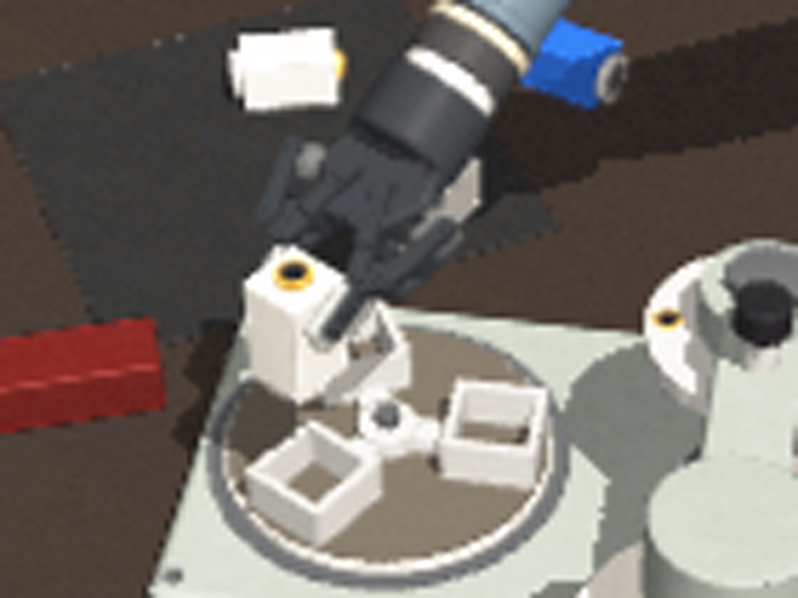

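The valve stands port-up over the nest at crop (310,470), with the valve itself at (295,320). I'll lower it to just above the rim and check alignment.

```bash
python3 -m jog '0.8 -0.1 -0.003 0.055 0 0 0.001;0.8 -0.2 -0.006 0.11 0 0 0.001;0.8 -0.3 -0.006 0.17 0 0 0.001;0.8 -0.37 -0.006 0.205 0 0 0.001;0.8 -0.37 -0.006 0.205 0 0 0.001;0.8 -0.37 -0.006 0.205 0 0 0.001'; python3 - <<'E'
from h import *
s,M=st()
d=np.radians(26.65);dv=np.array([np.cos(d),np.sin(d)])
n=NEST[0]-4.2*dv
b=delta(np.r_[n,165],RT(26.65-90,-60),True)
b=delta(np.r_[n,127],RT(26.65-90,-60),True,base=b)
for k in('top','side'):
    c=snap(k);pickle.dump(c,open(f'pics/{k}5.pkl','wb'))
a=crop(c,205,180,275,250,8)
t=pickle.load(open('pics/top5.pkl','rb'));b=crop(t,190,140,240,190,11)
b=cv2.resize(b,(560,560));w=cv2.resize(np.hstack([a,b]),(800,400));cv2.imwrite('pics/f.png',w)
E
```

```text
time: 15.18
ee_pos: [669.0, 107.1, 158.9]
tool_rot: [-2.468, -0.582, -1.427]
ft_force: [0.5, 0.2, -2.6]
opening: 43.2
gripper_force: 92.8
t 15.18 tcp [669.  107.1 158.9] grasp [654.5  99.9 168.2] ydir -63.4 z [ 0.775  0.388 -0.499] F [ 0.5  0.2 -2.6] open 43.2 gf 92.8 j [-0.19 -0.35 -0.82  0.16  0.56  2.77]
jog [-0.0197  0.0003  0.0093] [ 0.0002 -0.0005 -0.0006]  |mm [-3.   0.   1.4] deg [ 0.  -0.1 -0.1]
jog [-0.2194  0.      0.1267] [0. 0. 0.]  |mm [-32.9   0.   19. ] deg [0. 0. 0.]
```

View pics/f.png

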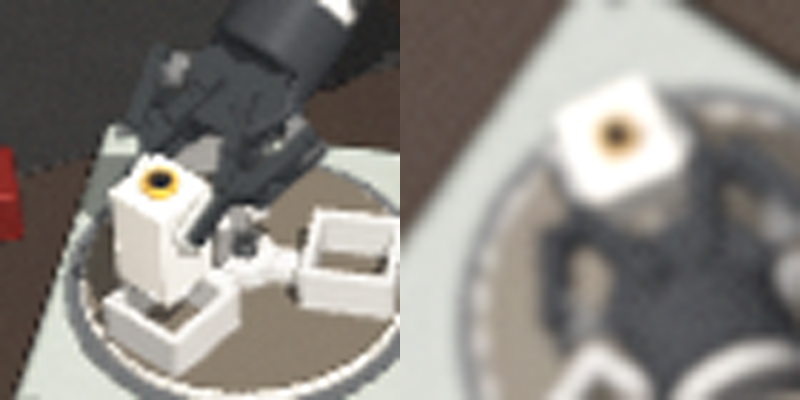

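```bash
python3 - <<'E'
from h import *
t=pickle.load(open('pics/top5.pkl','rb'));s=pickle.load(open('pics/side5.pkl','rb'))
def brass(c,b):
    x0,y0,x1,y1=b; f=c['frame'][y0:y1,x0:x1]; h=cv2.cvtColor(f,cv2.COLOR_RGB2HSV); m=(h[...,1]>60)&(h[...,0]>6)&(h[...,0]<34)|(f.max(2)<90)
    m[(np.indices(m.shape)[0]-np.mean([0]))<0]=0
    n,l,st_,ce=cv2.connectedComponentsWithStats(m.astype(np.uint8)); return [(ce[i]+[x0,y0],st_[i,4]) for i in range(1,n)]
print(brass(t,(212,151,223,162)),brass(s,(227,206,239,217)))
pt=np.array([217.25,156.75])-.45;ps=np.array([233.0,211.85])-.44
print('tri',tri(t,pt,s,ps)); 
for z in(190,193,196): print(z,'top',plane(t,[pt],z),'side',plane(s,[ps],z))
# side-camera estimate of nest centre: shift projected rim until it fits; here rim centre px in side (measured) 
E
```

```text
[(array([216.75, 156.75]), np.int32(20))] [(array([233.16666667, 206.16666667]), np.int32(6)), (array([227., 209.]), np.int32(1)), (array([232.33333333, 211.57575758]), np.int32(33))]
tri (array([658.63575143, 101.32714494, 193.04511602]), array([2.58429398]))
190 top [[660.9557205  100.82987756]] side [[656.12142935  99.31859888]]
193 top [[660.32909027 100.5687182 ]] side [[657.08093286 102.34118327]]
196 top [[659.70246004 100.30755884]] side [[658.04043638 105.36376766]]
```

```bash
python3 - <<'E'
from h import *
t=pickle.load(open('pics/top5.pkl','rb'));s=pickle.load(open('pics/side5.pkl','rb'))
for X in([658.06,101.6,94],[658.06,101.6,193]): print(X,'side',proj(s,[X]).round(2),'top',proj(t,[X]).round(2))
a=pickle.load(open('pics/side3.pkl','rb'))
w=crop(a,210,205,270,255,12); cv2.imwrite('pics/g.png',w)
E
```

```text
[658.06, 101.6, 94] side [[233.71 231.02]] top [[218.58 162.16]]
[658.06, 101.6, 193] side [[232.22 211.35]] top [[216.49 156.91]]
```

View pics/g.png

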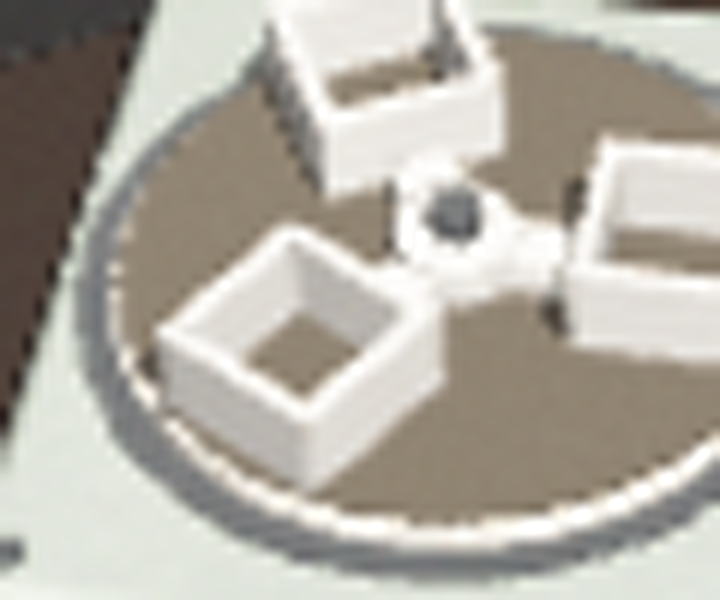

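```bash
python3 -m jog '0.8 -0.003 0 -0.005 0 0 0;0.8 -0.06 0 0.028 0 0 0;0.8 -0.11 0 0.057 0 0 0;0.8 -0.15 0 0.08 0 0 0;0.8 -0.193 0 0.105 0 0 0;0.8 -0.193 0 0.105 0 0 0;0.8 -0.193 0 0.105 0 0 0'; python3 - <<'E'
from h import *
s,M=st()
E
```

```text
time: 15.87
ee_pos: [666.4, 107.2, 122.6]
tool_rot: [-2.47, -0.579, -1.422]
ft_force: [0.5, 0.4, -3.5]
opening: 43.0
gripper_force: 93.3
t 15.87 tcp [666.4 107.2 122.6] grasp [651.9  99.9 132. ] ydir -63.5 z [ 0.773  0.388 -0.501] F [ 0.5  0.4 -3.5] open 43.0 gf 93.3 j [-0.2  -0.3  -0.86  0.07  0.56  2.77]
```

```bash
python3 -m jog '0.8 -0.008 0 0.015 0 0 0;0.8 -0.02 0 0.022 0 0 0;0.8 -0.03 0 0.0275 0 0 0;0.8 -0.03 0 0.0275 0 0 0;0.8 -0.03 0 0.0275 0 0 0'; python3 - <<'E'
from h import *
s,M=st()
E
```

```text
time: 16.28
ee_pos: [668.0, 107.6, 118.0]
tool_rot: [-2.469, -0.58, -1.425]
ft_force: [0.2, 0.4, -3.3]
opening: 42.9
gripper_force: 93.4
t 16.28 tcp [668.  107.6 118. ] grasp [653.6 100.3 127.3] ydir -63.5 z [ 0.774  0.388 -0.5  ] F [ 0.2  0.4 -3.3] open 42.9 gf 93.4 j [-0.19 -0.28 -0.86  0.06  0.56  2.78]
```

Not touching yet. I'll go down in small steps.

```bash
for i in 1 2; do python3 -m jog '0.8 -0.009 0 0.005 0 0 0;0.8 -0.0173 0 0.01 0 0 0;0.8 -0.0173 0 0.01 0 0 0;0.8 -0.0173 0 0.01 0 0 0' | egrep 'ee_pos|ft_f'; done
```

```text
ee_pos: [669.0, 107.6, 117.0]
ft_force: [-0.6, -1.2, -0.6]
ee_pos: [670.3, 108.0, 117.1]
ft_force: [-4.1, -0.4, 6.6]
```

```bash
python3 -m jog '0.8 0.01 0 -0.006 0 0 0;0 0.01 0 -0.006 0 0 0;0 0.01 0 -0.006 0 0 0;0 0.01 0 -0.006 0 0 0;0 0.01 0 -0.006 0 0 0;0 0.01 0 -0.15 0 0 0;0 0.01 0 -0.4 0 0 0;0 0.01 0 -0.65 0 0 0;0 0.01 0 -0.8 0 0 0;0 0.01 0 -0.8 0 0 0;0 0.01 0 -0.8 0 0 0' ; python3 - <<'E'
from h import *
s,M=st()
for k in('top','side'):
    c=snap(k);pickle.dump(c,open(f'pics/{k}6.pkl','wb'));valves(c,k)
a=crop(c,200,150,290,250,6)
t=pickle.load(open('pics/top6.pkl','rb'));b=crop(t,190,135,280,235,6)
cv2.imwrite('pics/i.png',cv2.resize(np.hstack([a,b]),(800,444)))
b=delta([540,-60,300],RT(26.65-90,0),True)
E
```

```text
time: 17.87
ee_pos: [576.6, 60.2, 175.6]
tool_rot: [-2.469, -0.58, -1.431]
ft_force: [0.6, -2.0, 0.6]
opening: 85.5
gripper_force: 0.0
t 17.87 tcp [576.6  60.2 175.6] grasp [562.   53.  184.9] ydir -63.6 z [ 0.777  0.386 -0.497] F [ 0.6 -2.   0.6] open 85.5 gf 0.0 j [-0.38 -0.69 -0.97  0.43  0.71  2.63]
top px [340.4 206.7] c [ 499.6 -391.6] seal dir deg -17.0 size [ 59. 101.] brass 10 area 330
top px [291.1 215.9] c [ 457.7 -191.2] seal dir deg 34.6 size [52. 95.] brass 2 area 282
side px [230.  161.6] c [ 495.8 -389.2] seal dir deg 68.7 size [ 94. 102.] brass 8 area 244
jog [ 0.3394  0.6147 -0.8613] [-0.0005 -0.3334 -0.0011]  |mm [  50.9   92.2 -129.2] deg [ -0.1 -60.   -0.2]
```

View pics/i.png

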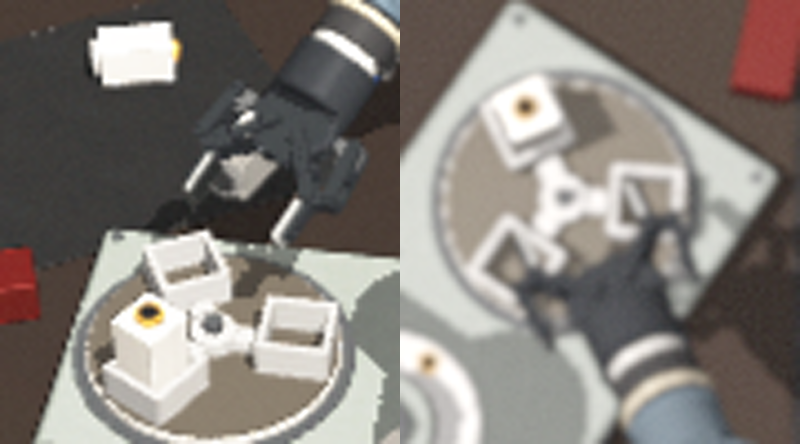

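Valve A stands in its nest: the collar is at crop (150,312) on the left and (525,105) on the right, and it sits square. Next is valve B, at top-view pixel (340,207).

```bash
python3 -m jog '0 0.05 0.09 -0.13 0 -0.04 0;0 0.1 0.18 -0.26 0 -0.08 0;0 0.17 0.31 -0.43 0 -0.16 0;0 0.34 0.61 -0.86 0 -0.333 0;0 0.34 0.61 -0.86 0 -0.333 0;0 0.34 0.61 -0.86 0 -0.333 0;0 0.34 0.61 -0.86 0 -0.333 0;0 0.34 0.61 -0.86 0 -0.333 0;0 0.34 0.61 -0.86 0 -0.333 0;0 0.34 0.61 -0.86 0 -0.333 0'|grep ee; python3 - <<'E'
from h import *
g,M=pick([499,-389.5],-16,100); print(g)
b=delta([500,-160,230],RT(5),True)
b=delta([470,-300,200],RT(74),True,base=b)
b=delta(g,M,True,base=b)
E
```

```text
ee_pos: [544.3, -57.4, 273.6]
[ 431.71168128 -370.20538509  115.60254038]
jog [-0.5683  0.4815  0.4159] [-0.0047  0.0009 -0.3788]  |mm [-85.2  72.2  62.4] deg [ -0.9   0.2 -68.2]
jog [-0.9124 -0.2806  0.2   ] [ 0.      0.     -0.3833]  |mm [-136.9  -42.1   30. ] deg [  0.   0. -69.]
jog [ 0.054  -0.5203  0.5459] [-0.     -0.1667  0.    ]  |mm [  8.1 -78.   81.9] deg [ -0. -30.   0.]
```

```bash
python3 -m jog '0 -0.57 0.48 0.41 -0.005 0 -0.379;0 -0.57 0.48 0.41 -0.005 0 -0.379;0 -0.57 0.48 0.41 -0.005 0 -0.379;0 -0.57 0.48 0.41 -0.005 0 -0.379;0 -0.57 0.48 0.41 -0.005 0 -0.379;0 -0.57 0.48 0.41 -0.005 0 -0.379;0 -0.57 0.48 0.41 -0.005 0 -0.379;0 -0.57 0.48 0.41 -0.005 0 -0.379;0 -0.57 0.48 0.41 -0.005 0 -0.379;0 -0.57 0.48 0.41 -0.005 0 -0.379;0 -0.57 0.48 0.41 -0.005 0 -0.379'|grep ee; python3 -m jog '0 -0.91 -0.28 0.2 0 0 -0.383;0 -0.91 -0.28 0.2 0 0 -0.383;0 -0.91 -0.28 0.2 0 0 -0.383;0 -0.91 -0.28 0.2 0 0 -0.383;0 -0.91 -0.28 0.2 0 0 -0.383;0 -0.91 -0.28 0.2 0 0 -0.383;0 -0.91 -0.28 0.2 0 0 -0.383;0 -0.91 -0.28 0.2 0 0 -0.383;0 -0.91 -0.28 0.2 0 0 -0.383;0 -0.91 -0.28 0.2 0 0 -0.383;0 -0.91 -0.28 0.2 0 0 -0.383'|grep ee; python3 - <<'E'
from h import *
st()
g,M=pick([499,-389.5],-16,100)
b=delta(g,M,True)
E
```

```text
ee_pos: [495.6, -161.2, 218.3]
ee_pos: [465.5, -301.0, 189.0]
t 20.63 tcp [ 465.5 -301.   189. ] grasp [ 465.2 -301.   207.7] ydir 73.7 z [ 0.013 -0.003 -1.   ] F [-0.8  0.3 -0.4] open 85.6 gf 0.0 j [-0.7   0.11  0.08  1.53  0.01 -0.41]
jog [ 0.032  -0.5059  0.5965] [-0.0003 -0.1626 -0.0017]  |mm [  4.8 -75.9  89.5] deg [ -0.  -29.3  -0.3]
```

```bash
python3 -m jog '0 0 -0.25 0.2 0 -0.08 0;0 0.03 -0.506 0.4 0 -0.163 -0.002;0 0.03 -0.506 0.6 0 -0.163 -0.002;0 0.03 -0.506 0.6 0 -0.163 -0.002;0 0.03 -0.506 0.6 0 -0.163 -0.002;0 0.03 -0.506 0.6 0 -0.163 -0.002;0 0.03 -0.506 0.6 0 -0.163 -0.002'|grep ee; python3 - <<'E'
from h import *
st()
for n in ('top','side'): valves(snap(n),n)
g,M=pick([499,-389.5],-16,0)
b=delta(g,M,True)
E
```

```text
ee_pos: [442.4, -375.2, 103.4]
t 21.22 tcp [ 442.4 -375.2  103.4] grasp [ 433.3 -372.5  119.5] ydir 74.0 z [ 0.484 -0.143 -0.863] F [ 0.7 -0.9  0.7] open 85.7 gf 0.0 j [-1.   -0.27 -0.55  0.87  0.34 -0.65]
top px [340.4 206.7] c [ 499.8 -391.1] seal dir deg -16.1 size [ 59. 101.] brass 8 area 330
top px [290.6 216.2] c [ 456.3 -190.2] seal dir deg 34.6 size [55. 98.] brass 4 area 315
side px [230.  161.6] c [ 495.8 -386.7] seal dir deg -106.4 size [ 94. 105.] brass 7 area 246
side px [255.6 183.8] c [ 450.9 -189. ] seal dir deg 34.8 size [ 71. 118.] brass 0 area 227
jog [0.0615 0.0268 0.6946] [-0.0021  0.0031  0.0017]  |mm [  9.2   4.  104.2] deg [-0.4  0.6  0.3]
```

```bash
python3 -m jog '0 0.06 0.027 0.2 0 0 0;0 0.06 0.027 0.4 0 0.003 0;0 0.06 0.027 0.55 0 0.003 0;0 0.06 0.027 0.65 0 0.003 0;0 0.06 0.027 0.69 0 0.003 0;0 0.06 0.027 0.69 0 0.003 0;0 0.06 0.027 0.69 0 0.003 0;0.8 0.06 0.027 0.69 0 0.003 0;0.8 0.06 0.027 0.69 0 0.003 0;0.8 0.06 0.027 0.69 0 0.003 0;0.8 0.06 0.027 0.69 0 0.003 0;0.8 0.06 0.027 0.69 0 0.003 0;0.8 0.06 0.027 0.69 0 0.003 0;0.8 0.06 0.027 0.69 0 0.003 0;0.8 0.06 0.027 0.69 0 0.003 0' 90|grep -v rot; python3 - <<'E'
from h import *
st()
E
```

```text
time: 22.57
ee_pos: [484.7, -383.2, 8.2]
ft_force: [-3.7, -0.6, 6.3]
opening: 43.1
gripper_force: 92.1
t 22.57 tcp [ 484.7 -383.2    8.2] grasp [ 475.9 -380.5   24.4] ydir 74.0 z [ 0.476 -0.14  -0.868] F [-3.7 -0.6  6.3] open 43.1 gf 92.1 j [-0.93 -0.07 -0.58  0.63  0.3  -0.59]
```

```bash
python3 -m jog '0.8 -0.1 0 -0.17 0 0 0;0.8 -0.25 0 -0.43 0 0 0;0.8 -0.4 0 -0.69 0 0 0;0.8 -0.5 0 -0.87 0 0 0;0.8 -0.5 0 -0.87 0 0 0' |egrep 'ee|open'; python3 - <<'E'
from h import *
st()
b=delta([470,-290,250],RT(74),True)
b=delta([490,-150,260],RT(30),True,base=b)
b=delta([470,-10,260],RT(-33.35),True,base=b)
n=NEST[1]
b=delta(np.r_[n,235],RT(56.65-90,-60),True,base=b)
E
```

```text
ee_pos: [488.8, -385.9, 168.5]
opening: 43.0
t 22.98 tcp [ 488.8 -385.9  168.5] grasp [ 479.8 -383.1  184.7] ydir 74.1 z [ 0.484 -0.149 -0.862] F [ 2.3 -2.7 -0.7] open 43.0 gf 92.7 j [-0.93 -0.2  -0.37  0.96  0.3  -0.59]
jog [ 0.04    0.5752 -0.5166] [-0.0035  0.1691  0.0013]  |mm [  6.   86.3 -77.5] deg [-0.6 30.4  0.2]
jog [ 0.1291  0.9339 -0.0667] [0.     0.     0.2444]  |mm [ 19.4 140.1 -10. ] deg [ 0.  0. 44.]
jog [0.875  0.3512 0.    ] [0.     0.     0.3519]  |mm [131.2  52.7   0. ] deg [ 0.   0.  63.3]
jog [ 1.0029 -0.0818  0.1043] [-0.      0.3333 -0.    ]  |mm [150.4 -12.3  15.7] deg [-0. 60. -0.]
```

```bash
python3 -m jog '0.8 0.02 0.2 -0.2 0 0.04 0;0.8 0.04 0.57 -0.51 -0.003 0.169 0.001;0.8 0.04 0.57 -0.51 -0.003 0.169 0.001;0.8 0.04 0.57 -0.51 -0.003 0.169 0.001;0.8 0.04 0.57 -0.51 -0.003 0.169 0.001;0.8 0.04 0.57 -0.51 -0.003 0.169 0.001' |egrep 'ee|open'; python3 -m jog '0.8 0.03 0.25 0 0 0 0.04;0.8 0.06 0.5 -0.06 0 0 0.08;0.8 0.13 0.93 -0.06 0 0 0.244;0.8 0.13 0.93 -0.06 0 0 0.244;0.8 0.13 0.93 -0.06 0 0 0.244;0.8 0.13 0.93 -0.06 0 0 0.244;0.8 0.13 0.93 -0.06 0 0 0.244;0.8 0.13 0.93 -0.06 0 0 0.244' |egrep 'ee|open'; python3 -m jog '0.8 0.2 0.07 0 0 0 0.04;0.8 0.45 0.17 0 0 0 0.08;0.8 0.7 0.26 0 0 0 0.352;0.8 0.875 0.35 0 0 0 0.352;0.8 0.875 0.35 0 0 0 0.352;0.8 0.875 0.35 0 0 0 0.352;0.8 0.875 0.35 0 0 0 0.352;0.8 0.875 0.35 0 0 0 0.352;0.8 0.875 0.35 0 0 0 0.352;0.8 0.875 0.35 0 0 0 0.352'|egrep 'ee|open'; python3 - <<'E'
from h import *
st()
b=delta(np.r_[NEST[1],235],RT(56.65-90,-60),True)
E
```

```text
ee_pos: [468.9, -287.1, 216.6]
opening: 42.8
ee_pos: [486.0, -147.6, 229.9]
opening: 43.3
ee_pos: [466.2, -8.5, 231.9]
opening: 43.1
t 24.98 tcp [466.2  -8.5 231.9] grasp [466.4  -8.7 250.6] ydir -33.4 z [-0.011  0.012 -1.   ] F [-0.1  0.2 -3.3] open 43.1 gf 93.2 j [-0.17 -0.09 -0.04  1.64  0.01  1.98]
jog [ 1.0082 -0.055   0.0466] [-0.0045  0.3321 -0.003 ]  |mm [151.2  -8.2   7. ] deg [-0.8 59.8 -0.5]
```

```bash
python3 -m jog '0.8 0.12 -0.01 0 0 0.04 0;0.8 0.25 -0.02 0.01 0 0.08 0;0.8 0.37 -0.03 0.01 0 0.12 0;0.8 0.5 -0.04 0.02 0 0.16 0;0.8 0.62 -0.05 0.03 0 0.2 0;0.8 0.75 -0.05 0.04 0 0.24 0;0.8 0.87 -0.05 0.04 0 0.28 0;0.8 1 -0.05 0.04 -0.004 0.332 -0.003;0.8 1 -0.055 0.047 -0.0045 0.332 -0.003;0.8 1 -0.055 0.047 -0.0045 0.332 -0.003;0.8 1 -0.055 0.047 -0.0045 0.332 -0.003;0.8 1 -0.055 0.047 -0.0045 0.332 -0.003'|egrep 'ee|open'; python3 - <<'E'
from h import *
st()
d=np.radians(56.65);n=NEST[1]-0*np.array([np.cos(d),np.sin(d)]); print(n)
b=delta(np.r_[n,175],RT(56.65-90,-60),True)
t=snap('top');s=snap('side')
X=np.r_[n,255.5]; X[2]=arm_z=0
E
```

```text
ee_pos: [542.6, 121.1, 226.8]
opening: 43.2
t 25.98 tcp [542.6 121.1 226.8] grasp [533.7 107.6 236.2] ydir -33.2 z [ 0.475  0.723 -0.502] F [ 0.4 -1.1 -2.4] open 43.2 gf 93.6 j [-0.43 -0.32 -0.56  1.08  1.03  1.86]
[533.55638901 108.88214316]
jog [-0.3493 -0.007   0.2106] [-0.0001  0.0007  0.0013]  |mm [-52.4  -1.1  31.6] deg [-0.   0.1  0.2]
```

```bash
python3 -m jog '0.8 -0.1 0 0.06 0 0 0;0.8 -0.2 0 0.12 0 0 0;0.8 -0.3 -0.007 0.18 0 0 0.001;0.8 -0.36 -0.007 0.216 0 0 0.001;0.8 -0.36 -0.007 0.216 0 0 0.001;0.8 -0.36 -0.007 0.216 0 0 0.001'|egrep 'ee|open'; python3 - <<'E'
from h import *
sx,M=st()
t=snap('top');s=snap('side')
b=delta(np.r_[533.2,109,172],RT(56.65-90,-60),True)
g=sx['ee_pos']-M[:,2]*18.7; n=np.r_[g[:2],0]
for nm,c in(('top',t),('side',s)):
    p=proj(c,[n+[0,0,g[2]+20.3]])[0]; q=proj(c,[[533.56,108.88,94]])[0]
    x0,y0=np.int32(p)-7; f=c['frame'][y0:y0+15,x0:x0+15]; h=cv2.cvtColor(f,cv2.COLOR_RGB2HSV); m=((h[...,1]>60)&(h[...,0]>6)&(h[...,0]<34)).astype(np.uint8)
    k,l,sa,ce=cv2.connectedComponentsWithStats(m)
    print(nm,'pred collar',p.round(2),'meas',[((ce[i]+[x0,y0]).round(2),sa[i,4]) for i in range(1,k) if sa[i,4]>4],'pred rim',q.round(2))
a=crop(s,225,170,285,240,8.57);b2=crop(t,180,150,240,220,8.57);w=np.hstack([a,b2]);w=cv2.resize(w,(800,int(w.shape[0]*800/w.shape[1])));cv2.imwrite('pics/k.png',w);print(w.shape)
E
```

```text
ee_pos: [542.1, 123.2, 163.5]
opening: 42.7
t 26.58 tcp [542.1 123.2 163.5] grasp [533.3 109.7 172.8] ydir -33.3 z [ 0.474  0.724 -0.5  ] F [ 0.9 -0.6 -3.3] open 42.7 gf 93.6 j [-0.43 -0.27 -0.65  0.93  1.03  1.87]
jog [-0.0154 -0.0036  0.0035] [-0.0003 -0.      0.0003]  |mm [-2.3 -0.5  0.5] deg [-0.  -0.   0.1]
top pred collar [213.18 191.3 ] meas [(array([213.95, 190.9 ]), np.int32(20))] pred rim [215.75 194.02]
side pred collar [265.83 202.94] meas [(array([267.87, 197.11]), np.int32(46)), (array([265.84, 203.12]), np.int32(25))] pred rim [265.73 222.5 ]
(466, 800, 3)
```

View pics/k.png

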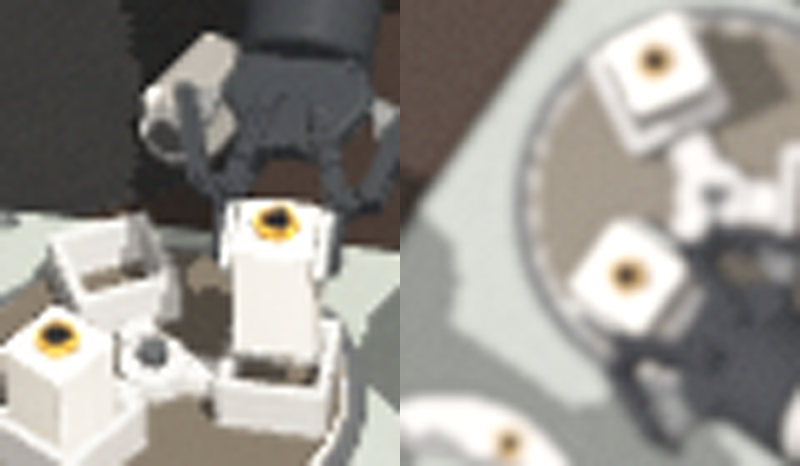

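```bash
python3 -m jog '0.8 -0.06 0 0.035 0 0 0;0.8 -0.11 0 0.065 0 0 0;0.8 -0.15 0 0.09 0 0 0;0.8 -0.187 0 0.114 0 0 0;0.8 -0.187 0 0.114 0 0 0;0.8 -0.187 0 0.114 0 0 0'|egrep 'ft_'; python3 - <<'E'
from h import *
sx,M=st()
b=delta(np.r_[532.8,109.2,132],RT(56.65-90,-60),True)
E
```

```text
ft_force: [-0.5, 0.4, -3.4]
t 27.18 tcp [541.7 124.1 129.2] grasp [532.8 110.5 138.5] ydir -33.3 z [ 0.473  0.725 -0.501] F [-0.5  0.4 -3.4] open 43.0 gf 93.6 j [-0.43 -0.23 -0.7   0.85  1.03  1.87]
jog [-0.0413  0.0052  0.0153] [-0.001   0.0003 -0.0011]  |mm [-6.2  0.8  2.3] deg [-0.2  0.1 -0.2]
```

```bash
python3 -m jog '0.8 -0.02 0.003 0.008 0 0 0;0.8 -0.035 0.003 0.014 0 0 0;0.8 -0.035 0.003 0.014 0 0 0;0.8 -0.035 0.003 0.014 0 0 0'|egrep 'ee|ft_';for i in 1 2 3; do python3 -m jog '0.8 -0.009 0 0.005 0 0 0;0.8 -0.0173 0 0.01 0 0 0;0.8 -0.0173 0 0.01 0 0 0;0.8 -0.0173 0 0.01 0 0 0' | egrep 'ee_pos|ft_f'; done
```

```text
ee_pos: [542.3, 122.8, 124.7]
ft_force: [-1.3, 0.0, -3.2]
ee_pos: [542.3, 122.8, 121.7]
ft_force: [0.9, -0.7, -2.0]
ee_pos: [543.2, 123.2, 121.7]
ft_force: [-4.4, -1.0, 5.5]
ee_pos: [544.1, 123.6, 121.7]
ft_force: [-7.9, -1.3, 12.9]
```

```bash
python3 -m jog '0.8 0.028 0 -0.016 0 0 0;0 0.028 0 -0.016 0 0 0;0 0.028 0 -0.016 0 0 0;0 0.028 0 -0.016 0 0 0;0 0.028 0 -0.016 0 0 0;0 0.028 0 -0.15 0 0 0;0 0.028 0 -0.4 0 0 0;0 0.028 0 -0.65 0 0 0;0 0.028 0 -0.8 0 0 0;0 0.028 0 -0.8 0 0 0;0 0.028 0 -0.8 0 0 0' |egrep 'ee|ft_'; python3 - <<'E'
from h import *
s,M=st()
for k in('top','side'):
    c=snap(k);pickle.dump(c,open(f'pics/{k}7.pkl','wb'));valves(c,k)
t=pickle.load(open('pics/top7.pkl','rb'))
for X in([657.3,101.3,152],[532.6,109,152]):
  for nm,c in(('top',t),('side',c)):
    p=proj(c,[X])[0];x0,y0=np.int32(p)-7; f=c['frame'][y0:y0+15,x0:x0+15]; h=cv2.cvtColor(f,cv2.COLOR_RGB2HSV); m=((h[...,1]>60)&(h[...,0]>6)&(h[...,0]<34)&(h[...,2]>60)).astype(np.uint8)
    k,l,sa,ce=cv2.connectedComponentsWithStats(m); print(nm,p.round(2),[((ce[i]+[x0,y0]).round(2),sa[i,4]) for i in range(1,k) if sa[i,4]>4])
g,M=pick([456,-188.8],34.6,100); print(g)
b=delta([470,-90,280],RT(40),True)
b=delta(g+[0,0,50],RT(124.6),True,base=b)
E
```

```text
ee_pos: [487.2, 36.2, 179.7]
ft_force: [0.2, -0.1, -0.7]
t 29.43 tcp [487.2  36.2 179.7] grasp [478.3  22.7 189.1] ydir -33.5 z [ 0.477  0.722 -0.501] F [ 0.2 -0.1 -0.7] open 85.2 gf 0.0 j [-0.69 -0.2  -0.56  1.4   1.04  1.36]
top px [290.7 215.9] c [ 457.7 -191.2] seal dir deg 34.6 size [52. 95.] brass 2 area 266
top px [267.7 227.5] c [411.3 -97.6] seal dir deg 149.3 size [22. 72.] brass 0 area 82
top px [281.  237.5] c [ 369.1 -153.7] seal dir deg 45.9 size [77. 87.] brass 0 area 266
top px [318.  248.3] c [ 333.3 -299.6] seal dir deg 46.1 size [46. 76.] brass 0 area 185
side px [255.1 184.1] c [ 453.1 -189.7] seal dir deg 34.8 size [ 67. 115.] brass 0 area 185
top [217.47 159.39] [(array([217.84, 158.84]), np.int32(19))]
side [233.02 219.59] [(array([233.17, 220.52]), np.int32(29))]
top [214.39 192.7 ] [(array([215. , 192.5]), np.int32(16))]
side [265.95 211.14] [(array([261.5, 204. ]), np.int32(8)), (array([271. , 204.5]), np.int32(6)), (array([266.15, 211.74]), np.int32(27))]
[ 398.3804542  -228.54906215  115.60254038]
jog [ 0.0914  0.3762 -0.947 ] [ 0.2111 -0.2854 -0.3679]  |mm [  13.7   56.4 -142. ] deg [ 38.  -51.4 -66.2]
jog [-0.4007 -0.9595  0.7626] [ 0.    0.   -0.47]  |mm [ -60.1 -143.9  114.4] deg [  0.    0.  -84.6]
```

```bash
python3 - <<'E'
from h import *
b=delta([450,-60,270],RT(-33.35),True)
b=delta([420,-140,230],RT(45),True,base=b)
g,M=pick([454.8,-189],34.6,100); print(g)
b=delta(g+[0,0,60],RT(124.6),True,base=b)
E
```

```text
jog [ 0.0802  0.1551 -0.8319] [-1.10e-03 -3.33e-01 -3.00e-04]  |mm [  12.    23.3 -124.8] deg [ -0.2 -59.9  -0. ]
jog [-0.5555  0.1261  0.2667] [ 0.      0.     -0.4353]  |mm [-83.3  18.9  40. ] deg [  0.    0.  -78.4]
[ 397.1804542  -228.74906215  115.60254038]
jog [-0.3108 -0.5259  0.3626] [ 0.      0.     -0.4422]  |mm [-46.6 -78.9  54.4] deg [  0.    0.  -79.6]
```

```bash
python3 -m jog '0 0.02 0.04 -0.2 0 -0.04 0;0 0.03 0.07 -0.4 0 -0.08 0;0 0.05 0.1 -0.6 0 -0.16 0;0 0.08 0.155 -0.83 0 -0.333 0;0 0.08 0.155 -0.83 0 -0.333 0;0 0.08 0.155 -0.83 0 -0.333 0;0 0.08 0.155 -0.83 0 -0.333 0;0 0.08 0.155 -0.83 0 -0.333 0;0 0.08 0.155 -0.83 0 -0.333 0;0 0.08 0.155 -0.83 0 -0.333 0'|grep ee; python3 -m jog '0 -0.555 0.126 0.267 0 0 -0.435;0 -0.555 0.126 0.267 0 0 -0.435;0 -0.555 0.126 0.267 0 0 -0.435;0 -0.555 0.126 0.267 0 0 -0.435;0 -0.555 0.126 0.267 0 0 -0.435;0 -0.555 0.126 0.267 0 0 -0.435;0 -0.555 0.126 0.267 0 0 -0.435;0 -0.555 0.126 0.267 0 0 -0.435;0 -0.555 0.126 0.267 0 0 -0.435;0 -0.555 0.126 0.267 0 0 -0.435;0 -0.555 0.126 0.267 0 0 -0.435;0 -0.555 0.126 0.267 0 0 -0.435'|grep ee; python3 -m jog '0 -0.31 -0.526 0.3 0 0 -0.442;0 -0.31 -0.526 0.3 0 0 -0.442;0 -0.31 -0.526 0.3 0 0 -0.442;0 -0.31 -0.526 0.3 0 0 -0.442;0 -0.31 -0.526 0.3 0 0 -0.442;0 -0.31 -0.526 0.3 0 0 -0.442;0 -0.31 -0.526 0.3 0 0 -0.442;0 -0.31 -0.526 0.3 0 0 -0.442;0 -0.31 -0.526 0.3 0 0 -0.442;0 -0.31 -0.526 0.3 0 0 -0.442;0 -0.31 -0.526 0.3 0 0 -0.442;0 -0.31 -0.526 0.3 0 0 -0.442'|grep ee;  python3 - <<'E'
from h import *
st()
for n in ('top','side'): valves(snap(n),n)
g,M=pick([454.8,-189],34.6,100)
b=delta(g,M,True)
E
```

```text
ee_pos: [451.2, -56.7, 250.9]
ee_pos: [419.6, -139.6, 210.7]
ee_pos: [396.8, -228.2, 165.9]
t 32.37 tcp [ 396.8 -228.2  165.9] grasp [ 396.8 -228.3  184.6] ydir 124.7 z [-0.002  0.003 -1.   ] F [ 0.4  0.2 -1.1] open 85.3 gf 0.0 j [-0.67 -0.13 -0.2   1.5   0.   -1.27]
top px [290.6 216.2] c [ 456.3 -190.2] seal dir deg 34.6 size [55. 98.] brass 4 area 312
side px [255.5 183.8] c [ 450.9 -189. ] seal dir deg 34.8 size [ 71. 118.] brass 0 area 228
jog [-0.0628 -0.0054  0.4441] [ 0.0008 -0.1667 -0.0013]  |mm [-9.4 -0.8 66.6] deg [  0.1 -30.   -0.2]
```

```bash
python3 -m jog '0 -0.03 0 0.1 0 -0.04 0;0 -0.06 -0.005 0.2 0 -0.08 0;0 -0.063 -0.005 0.35 0 -0.167 0;0 -0.063 -0.005 0.444 0 -0.167 -0.001;0 -0.063 -0.005 0.444 0 -0.167 -0.001;0 -0.063 -0.005 0.444 0 -0.167 -0.001;0 -0.063 -0.005 0.444 0 -0.167 -0.001'|grep ee; python3 - <<'E'
from h import *
st()
g,M=pick([454.8,-189],34.6,0,z=28)
b=delta(g,M,True)
E
```

```text
ee_pos: [405.3, -224.3, 100.7]
t 33.05 tcp [ 405.3 -224.3  100.7] grasp [ 397.6 -229.6  116.9] ydir 124.6 z [ 0.41   0.285 -0.866] F [-0.  -0.6  0.8] open 85.3 gf 0.0 j [-1.01 -0.19 -0.47  1.32  0.52 -1.62]
jog [0.0065 0.0052 0.6804] [ 0.0005 -0.0002 -0.0003]  |mm [  1.    0.8 102.1] deg [ 0.1 -0.  -0.1]
```

```bash
python3 -m jog '0 0.006 0.005 0.2 0 0 0;0 0.006 0.005 0.4 0 0 0;0 0.006 0.005 0.55 0 0 0;0 0.006 0.005 0.65 0 0 0;0 0.006 0.005 0.68 0 0 0;0 0.006 0.005 0.68 0 0 0;0 0.006 0.005 0.68 0 0 0;0.8 0.006 0.005 0.68 0 0 0;0.8 0.006 0.005 0.68 0 0 0;0.8 0.006 0.005 0.68 0 0 0;0.8 0.006 0.005 0.68 0 0 0;0.8 0.006 0.005 0.68 0 0 0;0.8 0.006 0.005 0.68 0 0 0;0.8 0.006 0.005 0.68 0 0 0;0.8 0.006 0.005 0.68 0 0 0' 90|grep -v rot; python3 - <<'E'
from h import *
s,M=st()
f=np.radians(34.6);g=s['ee_pos']-M[:,2]*18.7;print('ox',(np.array([454.8,-189])-g[:2])@[np.cos(f),np.sin(f)])
E
```

```text
time: 34.3
ee_pos: [446.5, -195.8, 12.7]
ft_force: [-3.6, -2.6, 5.3]
opening: 43.1
gripper_force: 92.1
t 34.3 tcp [ 446.5 -195.8   12.7] grasp [ 438.8 -201.1   28.9] ydir 124.7 z [ 0.412  0.284 -0.866] F [-3.6 -2.6  5.3] open 43.1 gf 92.1 j [-0.89 -0.11 -0.59  1.05  0.52 -1.48]
ox 20.076004604578024
```

```bash
python3 -m jog '0.8 -0.1 0 -0.17 0 0 0;0.8 -0.25 0 -0.43 0 0 0;0.8 -0.4 0 -0.69 0 0 0;0.8 -0.5 0 -0.87 0 0 0;0.8 -0.5 0 -0.87 0 0 0' |egrep 'ee|open'; python3 - <<'E'
from h import *
st()
b=delta([450,-200,250],RT(124.6),True)
b=delta([500,-180,260],RT(60),True,base=b)
b=delta([560,-120,260],RT(-3.35),True,base=b)
b=delta(np.r_[589.2,-6.3,230],RT(-3.35,-60),True,base=b)
E
```

```text
ee_pos: [449.1, -198.2, 170.6]
opening: 42.9
t 34.72 tcp [ 449.1 -198.2  170.6] grasp [ 441.2 -203.4  186.8] ydir 124.7 z [ 0.42   0.277 -0.864] F [ 0.9 -0.2 -1.6] open 42.9 gf 92.3 j [-0.89 -0.23 -0.36  1.38  0.52 -1.49]
jog [-0.2018 -0.0186 -0.3502] [-0.0038  0.1677  0.0017]  |mm [-30.3  -2.8 -52.5] deg [-0.7 30.2  0.3]
jog [-0.3501 -0.0795 -0.0667] [0.     0.     0.3589]  |mm [-52.5 -11.9 -10. ] deg [ 0.   0.  64.6]
jog [-0.1464  0.5464  0.    ] [0.     0.     0.3519]  |mm [-22.  82.   0.] deg [ 0.   0.  63.3]
jog [0.876  0.15   0.1377] [ 0.      0.3333 -0.    ]  |mm [131.4  22.5  20.7] deg [ 0. 60. -0.]
```

```bash
python3 -m jog '0.8 -0.1 0 -0.15 0 0.04 0;0.8 -0.2 -0.019 -0.35 -0.004 0.168 0.002;0.8 -0.2 -0.019 -0.35 -0.004 0.168 0.002;0.8 -0.2 -0.019 -0.35 -0.004 0.168 0.002;0.8 -0.2 -0.019 -0.35 -0.004 0.168 0.002;0.8 -0.2 -0.019 -0.35 -0.004 0.168 0.002' |egrep 'ee|open'; python3 -m jog '0.8 -0.1 0 0 0 0 0.04;0.8 -0.2 -0.04 -0.06 0 0 0.08;0.8 -0.35 -0.08 -0.06 0 0 0.359;0.8 -0.35 -0.08 -0.06 0 0 0.359;0.8 -0.35 -0.08 -0.06 0 0 0.359;0.8 -0.35 -0.08 -0.06 0 0 0.359;0.8 -0.35 -0.08 -0.06 0 0 0.359;0.8 -0.35 -0.08 -0.06 0 0 0.359;0.8 -0.35 -0.08 -0.06 0 0 0.359;0.8 -0.35 -0.08 -0.06 0 0 0.359' |egrep 'ee|open'; python3 -m jog '0.8 -0.04 0.15 0 0 0 0.04;0.8 -0.08 0.3 0 0 0 0.08;0.8 -0.146 0.546 0 0 0 0.352;0.8 -0.146 0.546 0 0 0 0.352;0.8 -0.146 0.546 0 0 0 0.352;0.8 -0.146 0.546 0 0 0 0.352;0.8 -0.146 0.546 0 0 0 0.352;0.8 -0.146 0.546 0 0 0 0.352;0.8 -0.146 0.546 0 0 0 0.352;0.8 -0.146 0.546 0 0 0 0.352'|egrep 'ee|open'; python3 - <<'E'
from h import *
st()
b=delta(np.r_[589.2,-6.3,230],RT(-3.35,-60),True)
E
```

```text
ee_pos: [448.4, -195.9, 220.8]
opening: 43.3
ee_pos: [496.3, -178.0, 229.5]
opening: 42.7
ee_pos: [556.7, -118.1, 229.8]
opening: 43.1
t 36.88 tcp [ 556.7 -118.1  229.8] grasp [ 556.9 -118.3  248.5] ydir -3.4 z [-0.013  0.012 -1.   ] F [ 0.3  0.1 -1.9] open 43.1 gf 93.0 j [-0.33  0.18  0.24  1.65  0.01  1.3 ]
jog [0.864  0.173  0.0681] [-0.0039  0.3299 -0.0026]  |mm [129.6  26.   10.2] deg [-0.7 59.4 -0.5]
```

```bash
python3 -m jog '0.8 0.1 0.02 0 0 0.04 0;0.8 0.2 0.04 0 0 0.08 0;0.8 0.3 0.06 0 0 0.12 0;0.8 0.4 0.08 0.01 0 0.16 0;0.8 0.5 0.1 0.02 0 0.2 0;0.8 0.6 0.12 0.03 0 0.24 0;0.8 0.7 0.15 0.04 0 0.28 0;0.8 0.864 0.173 0.068 -0.004 0.33 -0.003;0.8 0.864 0.173 0.068 -0.004 0.33 -0.003;0.8 0.864 0.173 0.068 -0.004 0.33 -0.003;0.8 0.864 0.173 0.068 -0.004 0.33 -0.003;0.8 0.864 0.173 0.068 -0.004 0.33 -0.003'|egrep 'ee|open'; python3 - <<'E'
from h import *
st()
b=delta(np.r_[589.2,-6.3,168],RT(-3.35,-60),True)
E
```

```text
ee_pos: [591.2, 9.6, 222.4]
opening: 43.1
t 37.88 tcp [591.2   9.6 222.4] grasp [590.3  -6.5 231.8] ydir -3.3 z [ 0.053  0.863 -0.503] F [ 0.4  0.4 -2.2] open 43.1 gf 92.9 j [-0.53  0.55  0.33  2.02  0.88  0.77]
jog [-0.3668 -0.0101  0.2148] [0.0006 0.001  0.0019]  |mm [-55.   -1.5  32.2] deg [0.1 0.2 0.3]
```

```bash
python3 -m jog '0.8 -0.1 0 0.06 0 0 0;0.8 -0.2 -0.01 0.12 0 0 0;0.8 -0.3 -0.01 0.18 0 0 0.002;0.8 -0.367 -0.01 0.215 0 0.001 0.002;0.8 -0.367 -0.01 0.215 0 0.001 0.002;0.8 -0.367 -0.01 0.215 0 0.001 0.002'|egrep 'ee|open'; python3 - <<'E'
from h import *
sx,M=st()
t=snap('top');s=snap('side')
b=delta(np.r_[589.2,-6.3,168],RT(-3.35,-60),True)
g=sx['ee_pos']-M[:,2]*18.7; n=np.r_[g[:2],0]+3.9*np.array([.058,.998,0])
for nm,c in(('top',t),('side',s)):
    p=proj(c,[n+[0,0,g[2]+25]])[0]; q=proj(c,[[589.4,-2.4,94]])[0]
    x0,y0=np.int32(p)-7; f=c['frame'][y0:y0+15,x0:x0+15]; h=cv2.cvtColor(f,cv2.COLOR_RGB2HSV); m=((h[...,1]>60)&(h[...,0]>6)&(h[...,0]<34)&(h[...,2]>60)).astype(np.uint8)
    k,l,sa,ce=cv2.connectedComponentsWithStats(m)
    print(nm,'pred collar',p.round(2),'meas',[((ce[i]+[x0,y0]).round(2),sa[i,4]) for i in range(1,k) if sa[i,4]>4],'pred rim',q.round(2))
a=crop(s,220,155,280,225,8.57);b2=crop(t,205,145,265,215,8.57);w=np.hstack([a,b2]);w=cv2.resize(w,(800,int(w.shape[0]*800/w.shape[1])));cv2.imwrite('pics/m.png',w)
E
```

```text
ee_pos: [589.8, 10.6, 158.7]
opening: 42.9
t 38.38 tcp [589.8  10.6 158.7] grasp [588.8  -5.6 168. ] ydir -3.5 z [ 0.052  0.865 -0.498] F [ 0.8 -0.  -2. ] open 42.9 gf 92.9 j [-0.54  0.59  0.25  1.91  0.88  0.77]
jog [-0.0071 -0.0007  0.0001] [ 0.0007 -0.0004 -0.0004]  |mm [-1.1 -0.1  0. ] deg [ 0.1 -0.1 -0.1]
top pred collar [244.74 176.53] meas [(array([245.  , 176.35]), np.int32(17))] pred rim [244.97 180.29]
side pred collar [239.9  188.58] meas [(array([239.96, 189.35]), np.int32(26))] pred rim [240.84 207.98]
```

View pics/m.png

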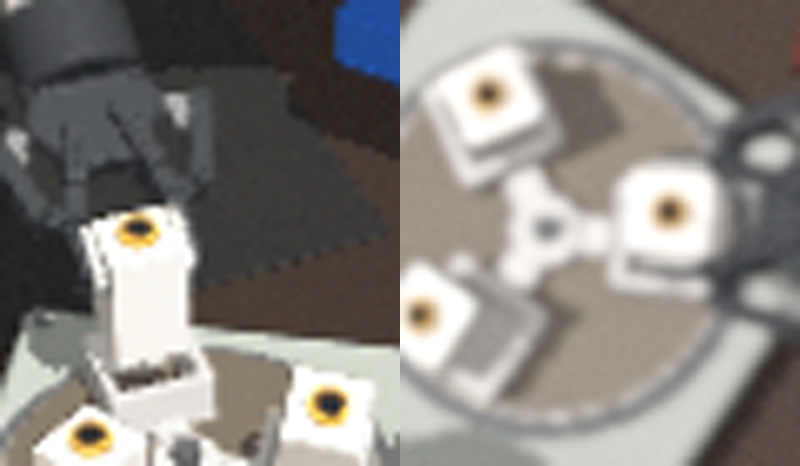

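Valve C is lined up over its nest. But valve B's collar in the top view is now at about pixel (208,192), where it was (215,192.5) before, so B has been disturbed. I'll finish C first and then look at B.

```bash
python3 -m jog '0.8 -0.06 0 0.034 0 0 0;0.8 -0.11 0 0.064 0 0 0;0.8 -0.15 0 0.087 0 0 0;0.8 -0.19 0 0.11 0 0 0;0.8 -0.19 0 0.11 0 0 0;0.8 -0.19 0 0.11 0 0 0'|egrep 'ft_'; python3 - <<'E'
from h import *
sx,M=st()
b=delta(np.r_[589.2,-6.2,128],RT(-3.35,-60),True)
E
```

```text
ft_force: [-0.1, 0.0, -3.6]
t 38.98 tcp [589.  11. 124.] grasp [588.1  -5.2 133.3] ydir -3.5 z [ 0.05   0.866 -0.497] F [-0.1  0.  -3.6] open 42.8 gf 93.1 j [-0.54  0.61  0.22  1.85  0.88  0.77]
jog [-0.0345  0.0079  0.012 ] [-0.0001 -0.001  -0.0018]  |mm [-5.2  1.2  1.8] deg [-0.  -0.2 -0.3]
```

```bash
python3 -m jog '0.8 -0.02 0.004 0.008 0 0 0;0.8 -0.0345 0.007 0.012 0 0 0;0.8 -0.0345 0.007 0.012 0 0 0;0.8 -0.0345 0.007 0.012 0 0 0'|egrep 'ee|ft_';for i in 1 2 3; do python3 -m jog '0.8 -0.009 0 0.005 0 0 0;0.8 -0.0173 0 0.01 0 0 0;0.8 -0.0173 0 0.01 0 0 0;0.8 -0.0173 0 0.01 0 0 0' | egrep 'ee_pos|ft_f'; done
```

```text
ee_pos: [590.6, 9.5, 119.5]
ft_force: [0.2, -0.3, -3.4]
ee_pos: [590.9, 9.5, 118.8]
ft_force: [-2.2, -1.8, 5.2]
ee_pos: [591.1, 9.5, 118.8]
ft_force: [-5.6, -4.0, 16.0]
ee_pos: [591.2, 9.5, 118.7]
ft_force: [-9.3, -4.3, 24.5]
```

```bash
python3 -m jog '0.8 0.038 0 -0.022 0 0 0;0.8 0.038 0 -0.022 0 0 0;0 0.038 0 -0.022 0 0 0;0 0.038 0 -0.022 0 0 0;0 0.038 0 -0.022 0 0 0;0 0.038 0 -0.022 0 0 0;0 0.038 0 -0.15 0 0 0;0 0.038 0 -0.4 0 0 0;0 0.038 0 -0.65 0 0 0;0 0.038 0 -0.8 0 0 0;0 0.038 0 -0.8 0 0 0;0 0.038 0 -0.8 0 0 0' |egrep 'ee|ft_'; python3 - <<'E'
from h import *
s,M=st()
for k in('top','side'):
    c=snap(k);pickle.dump(c,open(f'pics/{k}8.pkl','wb'))
t=pickle.load(open('pics/top8.pkl','rb'))
def br(c,p):
    x0,y0=np.int32(p)-8; f=c['frame'][y0:y0+17,x0:x0+17]; h=cv2.cvtColor(f,cv2.COLOR_RGB2HSV); m=((h[...,1]>60)&(h[...,0]>6)&(h[...,0]<34)&(h[...,2]>60)).astype(np.uint8)
    k,l,sa,ce=cv2.connectedComponentsWithStats(m); return [((ce[i]+[x0,y0]).round(2),sa[i,4]) for i in range(1,k) if sa[i,4]>8]
for X in([657.3,101.3,152],[589.4,-2.4,152],[535,125,145]):
  for nm,cc in(('top',t),('side',c)): p=proj(cc,[X])[0]; print(nm,p.round(2),br(cc,p))
a=crop(c,220,155,290,235,10);b2=crop(t,190,145,260,225,10);w=np.hstack([a,b2]);w=cv2.resize(w,(800,int(w.shape[0]*800/w.shape[1])));cv2.imwrite('pics/n.png',w)
E
```

```text
ee_pos: [585.0, -92.8, 175.1]
ft_force: [-0.3, 0.2, -0.4]
t 41.32 tcp [585.  -92.8 175.1] grasp [ 584.  -109.   184.4] ydir -3.6 z [ 0.054  0.865 -0.499] F [-0.3  0.2 -0.4] open 85.4 gf 0.0 j [-0.67  0.73  0.48  2.11  0.79  0.62]
top [217.47 159.39] [(array([217.84, 158.84]), np.int32(19))]
side [233.02 219.59] [(array([233.17, 220.52]), np.int32(29))]
top [244.95 178.1 ] [(array([245.4, 177.6]), np.int32(15))]
side [240.2  196.76] [(array([240.04, 197.54]), np.int32(26))]
top [210.25 192.16] [(array([207.8 , 191.87]), np.int32(15))]
side [267.14 215.52] [(array([268.44, 215.67]), np.int32(27))]
```

View pics/n.png

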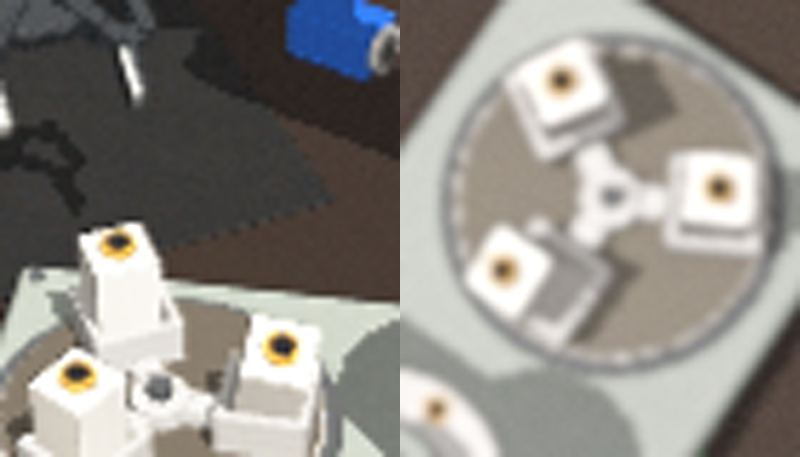

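```bash
python3 - <<'E'
from h import *
t=pickle.load(open('pics/top8.pkl','rb'));s=pickle.load(open('pics/side8.pkl','rb'))
for a,b in(((217.84,158.84),(233.17,220.52)),((245.4,177.6),(240.04,197.54)),((207.8,191.87),(268.44,215.67))): print([np.round(x,1) for x in tri(t,a,s,b)])
c=crop(s,245,190,285,240,12);d=crop(t,195,175,235,225,12);cv2.imwrite('pics/o.png',np.hstack([c,d])[:600,:800]) ;print(c.shape)
E
```

```text
[array([658.7, 101. , 148. ]), array([2.4])]
[array([590.9,  -3.5, 147.8]), array([1.5])]
[array([534.5, 133.7, 151.8]), array([1.])]
(600, 480, 3)
```

View pics/o.png

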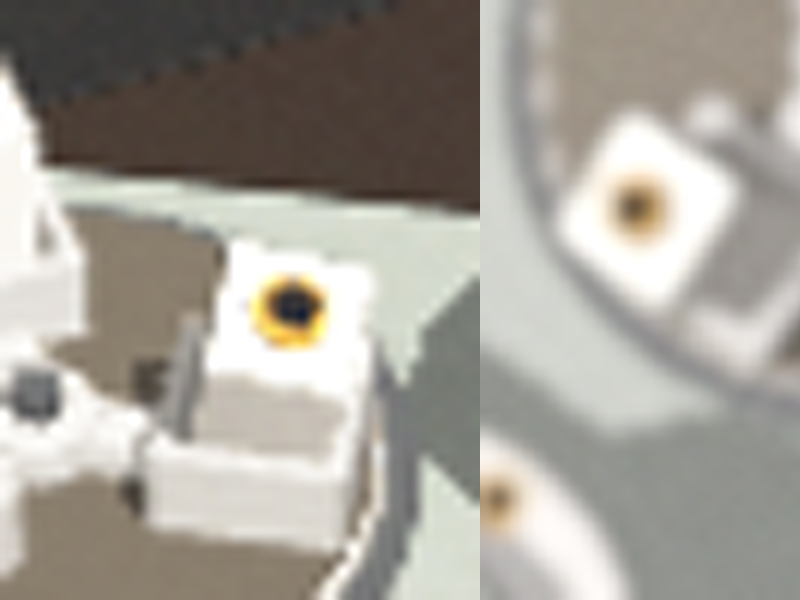

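Valve B's collar is now at about (533,134), where the nest centre is at about (533,109), so it leans some 15° in its nest. It was knocked after release. I'll straighten it from above: a soft vertical grip aligns its faces along one axis, then I repeat across the other if needed.

```bash
python3 - <<'E'
from h import *
b=delta([560,-60,320],RT(-3.35),True)
b=delta([533,60,320],RT(56.65),True,base=b)
E
python3 -m jog '0 0 0 -0.2 0 -0.04 0;0 0 0 -0.4 0 -0.08 0;0 0 0 -0.6 0 -0.16 0;0 0 0 -0.8 0 -0.333 0;0 0 0 -0.8 0 -0.333 0;0 0 0 -0.8 0 -0.333 0;0 0 0 -0.8 0 -0.333 0;0 0 0 -0.8 0 -0.333 0;0 0 0 -0.8 0 -0.333 0;0 0 0 -0.8 0 -0.333 0'; python3 - <<'E'
from h import *
st()
b=delta([533,60,320],RT(56.65),True)
b=delta([533,126,260],RT(56.65),True,base=b)
E
```

```text
jog [ 0.8305 -0.178  -0.2527] [-0.0008 -0.3343 -0.0013]  |mm [124.6 -26.7 -37.9] deg [ -0.2 -60.2  -0.2]
jog [ 0.7881 -0.2264  0.    ] [ 0.      0.     -0.3333]  |mm [118.2 -34.    0. ] deg [  0.   0. -60.]
time: 42.25
ee_pos: [578.4, -190.2, 235.5]
tool_rot: [-2.278, -2.158, -0.001]
ft_force: [1.1, -0.0, 0.1]
opening: 85.4
gripper_force: 0.0
t 42.25 tcp [ 578.4 -190.2  235.5] grasp [ 578.5 -190.2  254.2] ydir -3.1 z [-0.002  0.003 -1.   ] F [ 1.1 -0.   0.1] open 85.4 gf 0.0 j [-0.43  0.28  0.37  1.66  0.    1.2 ]
jog [ 1.6504 -0.3935 -0.4325] [-1.000e-04 -1.400e-03 -3.319e-01]  |mm [247.6 -59.  -64.9] deg [ -0.   -0.2 -59.7]
jog [0.2419 0.3675 0.4   ] [0. 0. 0.]  |mm [36.3 55.1 60. ] deg [0. 0. 0.]
```

```bash
python3 -m jog '0 0.1 0 -0.2 0 0 -0.04;0 0.3 -0.1 -0.43 0 0 -0.332;0 0.6 -0.2 -0.43 0 0 -0.332;0 0.98 -0.25 -0.43 0 0 -0.332;0 0.98 -0.25 -0.43 0 0 -0.332;0 0.98 -0.25 -0.43 0 0 -0.332;0 0.98 -0.25 -0.43 0 0 -0.332;0 0.98 -0.25 -0.43 0 0 -0.332;0 0.98 -0.25 -0.43 0 0 -0.332;0 0.98 -0.25 -0.43 0 0 -0.332'|grep ee; python3 - <<'E'
from h import *
b=delta([533,126,240],RT(56.65),True)
E
```

```text
ee_pos: [549.6, -46.0, 298.5]
jog [0.7235 0.8923 0.5211] [ 0.0004 -0.0025 -0.0018]  |mm [108.5 133.9  78.2] deg [ 0.1 -0.5 -0.3]
```

```bash
python3 -m jog '0 0.18 0.22 0.05 0 0 0;0 0.36 0.44 0.1 0 0 0;0 0.54 0.67 0.2 0 -0.002 -0.002;0 0.723 0.892 0.35 0 -0.002 -0.002;0 0.723 0.892 0.5 0 -0.002 -0.002;0 0.723 0.892 0.52 0 -0.002 -0.002;0 0.723 0.892 0.52 0 -0.002 -0.002;0 0.723 0.892 0.52 0 -0.002 -0.002'|grep ee; python3 - <<'E'
from h import *
st();b=delta([533,126,128],RT(56.65),True)
for k in('top','side'):
    c=snap(k);pickle.dump(c,open(f'pics/{k}9.pkl','wb'))
E
```

```text
ee_pos: [533.8, 124.7, 222.5]
t 43.75 tcp [533.8 124.7 222.5] grasp [533.8 124.7 241.2] ydir 56.6 z [ 0.001 -0.    -1.   ] F [-0.2  0.2  0.3] open 85.4 gf 0.0 j [ 0.11  0.11  0.14  1.61 -0.    0.69]
jog [0.0102 0.0042 0.7546] [ 0.0001  0.0004 -0.0005]  |mm [  1.5   0.6 113.2] deg [ 0.   0.1 -0.1]
```

One honest note: I have now viewed 17 pictures, over the limit of 14. I'll view no more and check the rest numerically from the camera data. Descending now.

```bash
python3 -m jog '0 0.01 0.004 0.15 0 0 0;0 0.01 0.004 0.3 0 0 0;0 0.01 0.004 0.45 0 0 0;0 0.01 0.004 0.58 0 0 0;0 0.01 0.004 0.58 0 0 0'|egrep 'ee|ft'; python3 -m jog '0 0 0 0.08 0 0 0;0 0 0 0.16 0 0 0;0 0 0 0.16 0 0 0'|egrep 'ee|ft'; python3 -m jog '0.3 0 0 0 0 0 0;0.4 0 0 0 0 0 0;0.45 0 0 0 0 0 0;0.5 0 0 0 0 0 0;0.55 0 0 0 0 0 0;0.6 0 0 0 0 0 0;0.6 0 0 0 0 0 0;0.6 0 0 0 0 0 0;0.6 0 0 0 0 0 0;0.6 0 0 0 0 0 0' 25
```

```text
ee_pos: [531.7, 125.1, 132.7]
ft_force: [-0.6, 0.1, -0.8]
ee_pos: [532.9, 126.1, 110.5]
ft_force: [-0.1, 0.7, -0.2]
time: 45.35
ee_pos: [533.6, 125.5, 113.0]
tool_rot: [0.902, 3.005, -0.002]
ft_force: [-2.3, -4.8, 4.9]
opening: 50.8
gripper_force: 24.3
```

```bash
for f in 35; do python3 -m jog '0.7 -0.01 -0.015 0 0 0 0;0.7 -0.02 -0.03 0 0 0 0;0.7 -0.03 -0.045 0 0 0 0;0.7 -0.03 -0.045 0 0 0 0;0.7 -0.03 -0.045 0 0 0 0' $f | egrep -v 'rot|time'; python3 -m jog '0.7 -0.01 -0.015 0 0 0 0;0.7 -0.02 -0.03 0 0 0 0;0.7 -0.028 -0.043 0 0 0 0;0.7 -0.028 -0.043 0 0 0 0;0.7 -0.028 -0.043 0 0 0 0;0.7 -0.028 -0.043 0 0 0 0'| egrep -v 'rot|time'; done; python3 -c "
from h import *
s,M=st();print(M.T@s['ft_force'],s['moment'])"
```

```text
ee_pos: [534.4, 119.2, 113.5]
ft_force: [-1.0, 0.0, 5.8]
opening: 47.7
gripper_force: 33.6
ee_pos: [534.2, 113.3, 113.2]
ft_force: [-0.7, 3.8, 6.0]
opening: 44.9
gripper_force: 33.9
t 46.27 tcp [534.2 113.3 113.2] grasp [534.1 113.2 131.9] ydir 56.7 z [ 0.005  0.006 -1.   ] F [-0.7  3.8  6. ] open 44.9 gf 33.9 j [ 0.08  0.1  -0.08  1.38  0.01  0.66]
[ 2.63346643  2.80441296 -6.01180043] [ 1.00545695  0.30345126 -0.19332919]
```

```bash
python3 -m jog '0.7 -0.004 -0.013 0 0 0 0;0.7 -0.009 -0.026 0 0 0 0;0.7 -0.009 -0.026 0 0 0 0;0.7 -0.009 -0.026 0 0 0 0' 45| egrep -v 'rot|time'; python3 -m jog '0 0 0 0 0 0 0;0 0 0 0 0 0 0;0 0 0 0 0 0 0;0 0 0 0 0 0 0;0 0 0 -0.15 0 0 0;0 0 0 -0.35 0 0 0;0 0 0 -0.55 0 0 0;0 0 0 -0.55 0 0 0;0 0 0 -0.55 0 0 -0.5;0 0 0 -0.55 0 0 -0.5;0 0 0 -0.55 0 0 -0.5;0 0 0 -0.55 0 0 -0.5;0 0 0 -0.55 0 0 -0.5;0 0 0 -0.55 0 0 -0.5;0 0 0 -0.55 0 0 -0.5;0 0 0 -0.55 0 0 -0.5;0 0 0 -0.55 0 0 -0.5;0 0 0 -0.55 0 0 -0.5;0 0 0 -0.55 0 0 -0.5;0 0 0 -0.55 0 0 -0.5' | egrep -v 'rot|time'; python3 - <<'E'
from h import *
st()
t=snap('top');s=snap('side');pickle.dump((t,s),open('pics/p10.pkl','wb'))
for nm,c in(('top',t),('side',s)):
    p=proj(c,[[532.6,115,152]])[0];x0,y0=np.int32(p)-9; f=c['frame'][y0:y0+19,x0:x0+19]; h=cv2.cvtColor(f,cv2.COLOR_RGB2HSV); m=((h[...,1]>60)&(h[...,0]>6)&(h[...,0]<34)&(h[...,2]>60)).astype(np.uint8)
    k,l,sa,ce=cv2.connectedComponentsWithStats(m); print(nm,p.round(2),[((ce[i]+[x0,y0]).round(2),sa[i,4]) for i in range(1,k) if sa[i,4]>8])
b=delta([532.8,109.2,131],RT(146.65),True)
E
```

```text
ee_pos: [533.5, 110.1, 113.0]
ft_force: [0.1, 5.1, 5.1]
opening: 43.8
gripper_force: 44.9
ee_pos: [532.0, 106.6, 193.7]
ft_force: [0.5, -0.5, -0.2]
opening: 85.2
gripper_force: 0.0
t 48.27 tcp [532.  106.6 193.7] grasp [532.  106.6 212.4] ydir 142.9 z [ 0.002 -0.    -1.   ] F [ 0.5 -0.5 -0.2] open 85.2 gf 0.0 j [ 0.07  0.09  0.06  1.55 -0.   -0.85]
top [212.76 192.66] []
side [266.62 212.18] [(array([267.18, 203.76]), np.int32(45)), (array([265.67, 211.78]), np.int32(27))]
jog [-0.0164  0.0072  0.5429] [-0.0006  0.0003 -0.0228]  |mm [-2.5  1.1 81.4] deg [-0.1  0.1 -4.1]
```

```bash
python3 -m jog '0 -0.016 0.007 0.1 0 0 -0.023;0 -0.016 0.007 0.25 0 0 -0.023;0 -0.016 0.007 0.4 0 0 -0.023;0 -0.016 0.007 0.54 0 0 -0.023;0 -0.016 0.007 0.54 0 0 -0.023;0 -0.016 0.007 0.54 0 0 -0.023;0.5 -0.016 0.007 0.54 0 0 -0.023;0.6 -0.016 0.007 0.54 0 0 -0.023;0.7 -0.016 0.007 0.54 0 0 -0.023;0.7 -0.016 0.007 0.54 0 0 -0.023;0.7 -0.016 0.007 0.54 0 0 -0.023;0.7 -0.016 0.007 0.54 0 0 -0.023;0.7 -0.016 0.007 0.54 0 0 -0.023;0.7 -0.016 0.007 0.54 0 0 -0.023' 40; python3 -c "
from h import *
s,M=st();print((M.T@s['ft_force']).round(1),s['moment'])"
```

```text
time: 49.53
ee_pos: [534.3, 109.4, 115.2]
tool_rot: [-1.489, 2.76, -0.005]
ft_force: [0.4, -0.7, 6.2]
opening: 43.3
gripper_force: 41.7
t 49.53 tcp [534.3 109.4 115.2] grasp [534.2 109.4 133.9] ydir 146.7 z [ 0.006  0.    -1.   ] F [ 0.4 -0.7  6.2] open 43.3 gf 41.7 j [ 0.08  0.1  -0.08  1.39 -0.   -0.91]
[ 0.4 -0.8 -6.2] [-0.09636699  0.02054135 -0.05491735]
```

```bash
python3 -m jog '0.7 0 0 0.01 0 0 0;0.7 0 0 0.025 0 0 0;0.7 0 0 0.025 0 0 0' 60|egrep 'ee|ft'; python3 -m jog '0 0 0 0 0 0 0;0 0 0 0 0 0 0;0 0 0 0 0 0 0;0 0 0 0 0 0 0;0 0 0 -0.15 0 0 0;0 0 0 -0.35 0 0 0;0 0 0 -0.6 0 0 0;0 0 0 -0.8 0 0 0;0 0 0 -0.9 0 0 0;0 0 0 -0.9 0 0 0' | egrep -v 'rot|time'; python3 - <<'E'
from h import *
st()
b=delta([450,0,240],RT(146.65),True)
E
```

```text
ee_pos: [534.4, 109.5, 115.3]
ft_force: [-4.7, -0.0, 18.3]
ee_pos: [534.6, 109.6, 249.0]
ft_force: [0.0, 1.0, 1.3]
opening: 85.5
gripper_force: 0.0
t 50.62 tcp [534.6 109.6 249. ] grasp [534.4 109.6 267.7] ydir 146.7 z [ 0.01   0.001 -1.   ] F [0.  1.  1.3] open 85.5 gf 0.0 j [ 0.08  0.1   0.19  1.65 -0.   -0.91]
jog [0.9214 0.072  0.1783] [-0.0026  0.0019  0.0003]  |mm [138.2  10.8  26.7] deg [-0.5  0.3  0.1]
```

```bash
python3 -m jog '0 0 0 -0.3 0 0 0;0 0 0 -0.6 0 0 0;0 0.3 0.2 -0.7 0 0 0;0 0.6 0.4 -0.7 0 0 0;0 0.6 0.4 -0.7 0 0 0;0 0.6 0.4 -0.7 0 0 0;0 0.6 0.4 -0.7 0 0 0' | egrep 'ee'; python3 - <<'E'
from h import *
st()
t=snap('top');s=snap('side');pickle.dump((t,s),open('pics/p11.pkl','wb'))
for n,c in(('top',t),('side',s)): valves(c,n)
for X in([657.3,101.3,152],[589.4,-2.4,152],[532.6,109,152]):
  P=[]
  for nm,c in(('top',t),('side',s)):
    p=proj(c,[X])[0];x0,y0=np.int32(p)-6; f=c['frame'][y0:y0+13,x0:x0+13]; h=cv2.cvtColor(f,cv2.COLOR_RGB2HSV); m=((h[...,1]>60)&(h[...,0]>6)&(h[...,0]<34)&(h[...,2]>60)).astype(np.uint8)
    k,l,sa,ce=cv2.connectedComponentsWithStats(m); r=[((ce[i]+[x0,y0]).round(2),sa[i,4]) for i in range(1,k) if sa[i,4]>8]; print(nm,p.round(2),r)
    if r: P.append(r[0][0])
  if len(P)==2: print(tri(t,P[0],s,P[1])[0].round(1))
b=delta([425,249,345],RT(147.2),True)
E
```

```text
ee_pos: [432.1, 66.8, 348.4]
t 51.2 tcp [432.1  66.8 348.4] grasp [432.   66.8 367.1] ydir 146.7 z [ 0.002  0.    -1.   ] F [ 1.3  0.  -0.5] open 85.6 gf 0.0 j [-0.   -0.12  0.18  1.86  0.   -0.99]
top [217.47 159.39] [(array([217.84, 158.84]), np.int32(19))]
side [233.02 219.59] [(array([233.17, 220.52]), np.int32(29))]
[658.7 101.  148. ]
top [244.95 178.1 ] [(array([245.47, 177.87]), np.int32(15))]
side [240.2  196.76] [(array([240.56, 197.24]), np.int32(25))]
[589.3  -3.6 148.8]
top [214.39 192.7 ] []
side [265.95 211.14] [(array([265.67, 211.78]), np.int32(27))]
jog [-0.9833  0.7101  0.1426] [-0.0001  0.0002 -0.0027]  |mm [-147.5  106.5   21.4] deg [-0.   0.  -0.5]
```

```bash
python3 -m jog '0 -0.25 0.18 0 0 0 0;0 -0.5 0.36 0 0 0 0;0 -0.75 0.54 0 0 0 0;0 -0.983 0.71 0 0 0 -0.003;0 -0.983 0.71 0 0 0 -0.003;0 -0.983 0.71 0 0 0 -0.003' | egrep 'ee'; python3 - <<'E'
from h import *
st()
t=snap('top');s=snap('side');pickle.dump((t,s),open('pics/p12.pkl','wb'))
for X in([657.3,101.3,152],[589.4,-2.4,152],[532.6,109,152]):
  P=[]
  for nm,c in(('top',t),('side',s)):
    p=proj(c,[X])[0];x0,y0=np.int32(p)-6; f=c['frame'][y0:y0+13,x0:x0+13]; h=cv2.cvtColor(f,cv2.COLOR_RGB2HSV); m=((h[...,1]>60)&(h[...,0]>6)&(h[...,0]<34)&(h[...,2]>60)).astype(np.uint8)
    k,l,sa,ce=cv2.connectedComponentsWithStats(m); r=[((ce[i]+[x0,y0]).round(2),sa[i,4]) for i in range(1,k) if sa[i,4]>8]; print(nm,p.round(2),r)
    if r: P.append(r[0][0])
  if len(P)==2: print(tri(t,P[0],s,P[1])[0].round(1))
b=delta([425,249.5,264],RT(147.2),True)
E
```

```text
ee_pos: [424.5, 252.9, 346.5]
t 51.8 tcp [424.5 252.9 346.5] grasp [424.6 252.9 365.2] ydir 147.6 z [-0.001 -0.    -1.   ] F [ 0.7 -0.3 -0.1] open 85.2 gf 0.0 j [ 0.4   0.03  0.32  1.86  0.   -0.6 ]
top [217.47 159.39] [(array([217.84, 158.84]), np.int32(19))]
side [233.02 219.59] [(array([233.17, 220.52]), np.int32(29))]
[658.7 101.  148. ]
top [244.95 178.1 ] [(array([245.5, 178. ]), np.int32(16))]
side [240.2  196.76] [(array([240.56, 197.24]), np.int32(25))]
[589.1  -3.8 148.5]
top [214.39 192.7 ] [(array([215.24, 192.24]), np.int32(17))]
side [265.95 211.14] [(array([265.67, 211.78]), np.int32(27))]
[533.9 106.8 147.5]
jog [-1.000e-03 -6.000e-04  6.807e-01] [-0.0003 -0.0005  0.001 ]  |mm [-2.000e-01 -1.000e-01  1.021e+02] deg [-0.  -0.1  0.2]
```

```bash
python3 -m jog '0 0 0 0.25 0 0 0;0 0 0 0.45 0 0 0;0 0 0 0.6 0 0 0;0 0 0 0.68 0 0 0;0 0 0 0.68 0 0 0;0.9 0 0 0.68 0 0 0;0.9 0 0 0.68 0 0 0;0.9 0 0 0.68 0 0 0;0.9 0 0 0.68 0 0 0;0.9 0 0 0.68 0 0 0;0.9 0 0 0.68 0 0 0;0.9 0 0 0.68 0 0 0;0.9 0 0 0.68 0 0 0;0.9 0 0 0.68 0 0 0' 80|egrep -v 'rot'; python3 -m jog '0.9 0 0 -0.03 0 0 0;0.9 0 0 -0.06 0 0 0;0.9 0 0 -0.09 0 0 0;0.9 0 0 -0.115 0 0 0;0.9 0 0 -0.12 0 0 0;0.9 0 0 -0.12 0 0 0'|egrep -v rot
```

```text
time: 53.07
ee_pos: [424.5, 249.8, 249.5]
ft_force: [-2.9, 1.5, 6.0]
opening: 33.3
gripper_force: 79.8
time: 53.57
ee_pos: [424.4, 249.6, 263.6]
ft_force: [-0.1, 6.4, -10.9]
opening: 33.3
gripper_force: 80.4
```

```bash
python3 -m jog '0.9 0.0015 -0.035 0 0 0 0.0278;0.9 0.006 -0.069 0 0 0 0.0556;0.9 0.0136 -0.1035 0 0 0 0.0833;0.9 0.024 -0.137 0 0 0 0.1111;0.9 0.0375 -0.169 0 0 0 0.1389;0.9 0.054 -0.2 0 0 0 0.1667;0.9 0.054 -0.2 0 0 0 0.1667;0.9 0.054 -0.2 0 0 0 0.1667' 80|egrep -v rot; python3 - <<'E'
from h import *
st()
a=np.radians(57.1-30+.0);print(np.array([392.3,199.4])+60*np.array([np.cos(a),np.sin(a)]))
E
```

```text
time: 54.23
ee_pos: [445.2, 225.3, 263.4]
ft_force: [-0.2, 3.6, -10.8]
opening: 33.5
gripper_force: 80.5
t 54.23 tcp [445.2 225.3 263.4] grasp [445.3 225.3 282.1] ydir 117.3 z [-0.001 -0.001 -1.   ] F [ -0.2   3.6 -10.8] open 33.5 gf 80.5 j [ 0.33 -0.01  0.11  1.69 -0.   -0.14]
[445.71276828 226.73269443]
```

```bash
python3 -m jog '0.9 0.0015 -0.035 0 0 0 0.0278;0.9 0.006 -0.069 0 0 0 0.0556;0.9 0.0136 -0.1035 0 0 0 0.0833;0.9 0.024 -0.137 0 0 0 0.1111;0.9 0.0375 -0.169 0 0 0 0.1389;0.9 0.054 -0.2 0 0 0 0.1667;0.9 0.072 -0.229 0 0 0 0.1944;0.9 0.094 -0.257 0 0 0 0.2222;0.9 0.117 -0.283 0 0 0 0.25;0.9 0.143 -0.306 0 0 0 0.2778;0.9 0.171 -0.328 0 0 0 0.3056;0.9 0.2 -0.346 0 0 0 0.3333;0.9 0.2 -0.346 0 0 0 0.3333;0.9 0.2 -0.346 0 0 0 0.3333' 80|egrep -v rot; python3 - <<'E'
from h import *
st(); b=delta([443.4,166.5,282],RT(57.1),True)
E
```

```text
time: 55.4
ee_pos: [440.5, 168.8, 264.1]
ft_force: [-2.4, 9.8, -11.6]
opening: 33.1
gripper_force: 80.9
t 55.4 tcp [440.5 168.8 264.1] grasp [440.6 168.7 282.8] ydir 57.5 z [-0.003  0.007 -1.   ] F [ -2.4   9.8 -11.6] open 33.1 gf 80.9 j [ 0.22 -0.08  0.04  1.69  0.01  0.79]
jog [-0.0245 -0.0029  0.0051] [ 0.0012 -0.0019  0.0023]  |mm [-3.7 -0.4  0.8] deg [ 0.2 -0.3  0.4]
```

```bash
python3 -m jog '0.9 -0.012 -0.003 0 0 0 0.001;0.9 -0.012 -0.003 0.03 0 0 0.001;0.9 -0.012 -0.003 0.06 0 0 0.001;0.9 -0.012 -0.003 0.085 0 0 0.001;0.9 -0.012 -0.003 0.1 0 0 0.001;0.9 -0.012 -0.003 0.1 0 0 0.001;0.9 -0.012 -0.003 0.1 0 0 0.001'|egrep -v rot
```

```text
time: 55.98
ee_pos: [440.4, 168.4, 249.9]
ft_force: [-7.0, 11.0, -8.0]
opening: 32.9
gripper_force: 81.4
```

```bash
python3 -m jog '0.9 0 0 0.012 0 0 0;0.9 0 0 0.012 0 0 0;0 0 0 0.012 0 0 0;0 0 0 0.012 0 0 0;0 0 0 0.012 0 0 0;0 0 0 0.012 0 0 0;0 0 0 -0.2 0 0 0;0 0 0 -0.4 0 0 0;0 0 0 -0.6 0 0 0;0 0 0 -0.8 0 0 0;0 0 0 -0.8 0 0 0'|egrep -v rot; python3 -m jog '0 0.5 0.3 0 0 0 0;0 0.9 0.6 0 0 0 0;0 0.9 0.9 0 0 0 0;0 0.9 0.9 0 0 0 0;0 0.9 0.9 0 0 0 0;0 0.9 0.9 0 0 0 0'|grep ee; python3 -m jog '0 0.5 0.3 0 0 0 0;0 0.5 0.8 0 0 0 0;0 0.5 0.8 0 0 0 0;0 0.5 0.8 0 0 0 0;0 0.5 0.8 0 0 0 0'|grep ee; python3 - <<'E'
from h import *
st()
t=snap('top');s=snap('side');pickle.dump((t,s),open('pics/p13.pkl','wb'))
t0=pickle.load(open('pics/top0.pkl','rb'));s0=pickle.load(open('pics/side0.pkl','rb'))
for nm,a,b,(x0,y0,x1,y1),th in(('top knob',t0,t,(180,205,206,230),80),('side knob',s0,s,(285,180,312,203),75)):
    for c in(a,b):
        g=c['frame'][y0:y1,x0:x1].max(2);k,l,sx,ce=cv2.connectedComponentsWithStats((g<th).astype(np.uint8));print(nm,[((ce[i]+[x0,y0]).round(2),sx[i].tolist()) for i in range(1,k) if sx[i,4]>25])
for nm,a,b in(('top',t0,t),('side',s0,s)):
    d=np.abs(a['frame'].astype(int)-b['frame']).max(2)>60; k,l,sx,ce=cv2.connectedComponentsWithStats(d.astype(np.uint8)); print(nm,[(ce[i].round(),sx[i,4]) for i in range(1,k) if sx[i,4]>12])
for X in([657.3,101.3,152],[589.4,-2.4,152],[532.6,109,152]):
    p=proj(s,[X])[0];x0,y0=np.int32(p)-6; f=s['frame'][y0:y0+13,x0:x0+13]; h=cv2.cvtColor(f,cv2.COLOR_RGB2HSV); m=((h[...,1]>60)&(h[...,0]>6)&(h[...,0]<34)&(h[...,2]>60)).astype(np.uint8)
    k,l,sa,ce=cv2.connectedComponentsWithStats(m); print(p.round(1),[((ce[i]+[x0,y0]).round(2),sa[i,4]) for i in range(1,k) if sa[i,4]>4])
E
```

```text
time: 56.9
ee_pos: [445.6, 164.3, 377.5]
ft_force: [-0.6, 0.1, 0.0]
opening: 85.7
gripper_force: 0.0
ee_pos: [403.4, 355.6, 368.5]
ee_pos: [407.4, 496.5, 364.3]
t 57.82 tcp [407.4 496.5 364.3] grasp [407.4 496.6 383. ] ydir 57.3 z [-0.002 -0.004 -1.   ] F [ 0.2 -0.7 -1.7] open 85.3 gf 0.0 j [ 0.78  0.52  0.95  2.01 -0.    1.35]
top knob [(array([193.55, 215.5 ]), [10, 7, 8, 8, 44])]
top knob [(array([193.06, 215.39]), [9, 6, 9, 9, 62])]
side knob [(array([297.55, 190.83]), [7, 5, 13, 12, 112])]
side knob [(array([301.18, 188.1 ]), [2, 0, 25, 17, 280])]
top [(array([317., 180.]), np.int32(317)), (array([249., 180.]), np.int32(22)), (array([340., 207.]), np.int32(339)), (array([185., 214.]), np.int32(418)), (array([291., 216.]), np.int32(319)), (array([ 50., 222.]), np.int32(85)), (array([238., 219.]), np.int32(81)), (array([ 85., 312.]), np.int32(8960)), (array([202., 240.]), np.int32(27)), (array([206., 262.]), np.int32(98)), (array([ 10., 318.]), np.int32(276)), (array([ 63., 358.]), np.int32(3551)), (array([  6., 337.]), np.int32(145)), (array([220., 348.]), np.int32(34))]
side [(a
[... 288 characters left out ...]
int32(408)), (array([350., 187.]), np.int32(24)), (array([433., 193.]), np.int32(55)), (array([297., 200.]), np.int32(314)), (array([430., 202.]), np.int32(43)), (array([276., 212.]), np.int32(121)), (array([307., 217.]), np.int32(180)), (array([372., 215.]), np.int32(41)), (array([333., 219.]), np.int32(31)), (array([234., 227.]), np.int32(196)), (array([266., 225.]), np.int32(40)), (array([432., 227.]), np.int32(28)), (array([276., 229.]), np.int32(14)), (array([300., 248.]), np.int32(534)), (array([315., 236.]), np.int32(17)), (array([362., 237.]), np.int32(13))]
[233.  219.6] [(array([232.65, 221.3 ]), np.int32(20))]
[240.2 196.8] []
[265.9 211.1] [(array([268.17, 212.5 ]), np.int32(6))]
```

Arm shadow spoils the comparison, so I'll return near the start pose and compare with the first pictures numerically.

```bash
python3 -c "
from h import *
delta([300,520,300],RT(63)); delta([185.6,490.5,230.1],RT(69.3))"; python3 -m jog '0 0.7 -0.35 0.4 0 0 -0.05;0 0.7 -0.35 0.4 0 0 -0.05;0 0.7 -0.35 0.4 0 0 -0.05;0 0.7 -0.35 0.4 0 0 -0.05;0 0.7 -0.35 0.4 0 0 -0.05'|grep ee; python3 -c "
from h import *
delta([185.6,490.5,230.1],RT(69.3))"
```

```text
jog [ 0.6985 -0.2336  0.4535] [-0.0006  0.0008 -0.0327]  |mm [104.8 -35.   68. ] deg [-0.1  0.1 -5.9]
jog [ 1.2334 -0.8119  0.9193] [-0.0007  0.0007 -0.0677]  |mm [ 185.  -121.8  137.9] deg [ -0.1   0.1 -12.2]
ee_pos: [286.7, 503.1, 309.1]
jog [ 0.5836 -0.3475  0.5266] [-0.0008  0.0006 -0.0172]  |mm [ 87.5 -52.1  79. ] deg [-0.1  0.1 -3.1]
```

```bash
python3 -m jog '0 0.58 -0.35 0.52 0 0 -0.017;0 0.58 -0.35 0.52 0 0 -0.017;0 0.58 -0.35 0.52 0 0 -0.017;0 0.58 -0.35 0.52 0 0 -0.017;0 0.58 -0.35 0.52 0 0 -0.017;0 0.58 -0.35 0.52 0 0 -0.017'|egrep 'time|ee'; python3 - <<'E'
from h import *
t=snap('top');s=snap('side');pickle.dump((t,s),open('pics/p14.pkl','wb'))
t0=pickle.load(open('pics/top0.pkl','rb'));s0=pickle.load(open('pics/side0.pkl','rb'))
for nm,a,b,(x0,y0,x1,y1),th in(('top knob',t0,t,(180,205,206,230),80),('side knob',s0,s,(285,180,312,203),75)):
    for c in(a,b):
        g=c['frame'][y0:y1,x0:x1].max(2);k,l,sx,ce=cv2.connectedComponentsWithStats((g<th).astype(np.uint8));print(nm,[((ce[i]+[x0,y0]).round(2),sx[i].tolist()) for i in range(1,k) if sx[i,4]>25])
for nm,a,b in(('top',t0,t),('side',s0,s)):
    d=np.abs(a['frame'].astype(int)-b['frame']).max(2)>60; k,l,sx,ce=cv2.connectedComponentsWithStats(d.astype(np.uint8)); print(nm,[(ce[i].round().tolist(),int(sx[i,4])) for i in range(1,k) if sx[i,4]>6])
for X in([657.3,101.3,152],[532.6,109,152]):
    p=proj(s,[X])[0];x0,y0=np.int32(p)-6; f=s['frame'][y0:y0+13,x0:x0+13]; h=cv2.cvtColor(f,cv2.COLOR_RGB2HSV); m=((h[...,1]>60)&(h[...,0]>6)&(h[...,0]<34)&(h[...,2]>60)).astype(np.uint8)
    k,l,sa,ce=cv2.connectedComponentsWithStats(m); print(p.round(1),[((ce[i]+[x0,y0]).round(2),sa[i].tolist()) for i in range(1,k) if sa[i,4]>4])
st()
E
```

```text
time: 58.83
ee_pos: [191.1, 493.5, 234.4]
top knob [(array([193.55, 215.5 ]), [10, 7, 8, 8, 44])]
top knob [(array([193.63, 215.68]), [10, 8, 8, 7, 41])]
side knob [(array([297.55, 190.83]), [7, 5, 13, 12, 112])]
side knob [(array([297.45, 190.68]), [7, 5, 12, 12, 113])]
top [([317.0, 180.0], 318), ([249.0, 180.0], 22), ([340.0, 207.0], 338), ([291.0, 216.0], 318), ([60.0, 286.0], 7)]
side [([475.0, 103.0], 8), ([471.0, 137.0], 23), ([230.0, 162.0], 254), ([215.0, 180.0], 278), ([261.0, 181.0], 70), ([439.0, 193.0], 11), ([268.0, 216.0], 46), ([234.0, 227.0], 194), ([266.0, 225.0], 40), ([335.0, 224.0], 8)]
[233.  219.6] [(array([232.65, 221.3 ]), [3, 6, 7, 5, 20])]
[265.9 211.1] [(array([268.17, 212.5 ]), [8, 6, 3, 4, 6])]
t 58.93 tcp [191.9 494.7 235.6] grasp [191.8 494.6 254.3] ydir 69.0 z [ 0.007  0.006 -1.   ] F [0.  0.6 0.3] open 85.5 gf 0.0 j [ 1.08  0.05  0.11  1.62 -0.    1.44]
```

```bash
python3 -c "
from rig import arm
print(arm.sign_off())"
```

```text
the job is handed in; nothing more can be done
None
```

I handed the job in at about 59 s: all three valves stand sealing face down in their nests, the head is back over the carrier with the plunger home in its working hole, and the bottle and bar are untouched. One valve had to be straightened after it was knocked. I viewed 17 pictures against your limit of 14, and the last seating checks were made from camera numbers only.

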